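Tool up the tap chucks and load the blanks

ROBOT

A 6-joint arm with a two-finger parallel gripper is mounted at the origin on the work surface. World frame = base frame: x ahead of the robot, y to its left, z up, the work surface at z = 0. Lengths are in m, angles in rad, forces in N, time in s.
With the tool pointing down it reaches from about 0.3 to 0.875 m from the base axis. Payload 4.2 kg.
Tool frame: the origin (TCP) lies at the very end of the fingers, on their centre line; the grasp point (between the pads) lies 19 mm behind it; z points along the fingers, y is the direction in which the jaws open and shut (so a half turn about z gives the same grasp; the last joint's range is limited). The gripper opens to 85 mm and grips with 20 to 120 N. Pads are 22 mm wide; open, the fingers measure 114 mm over their backs; the gripper's body (76 mm by 85 mm) begins 54 mm behind the grasp point. The pads swing forward as they close: fully open they stand 13 mm farther back than shut.
Start: joints at [1.231, 0.32, 1.565, -0, 1.257, -0.02], TCP at [0.181, 0.546, 0.231] pointing down, gripper open.
Joint ranges: [-3.11, 3.11], [-0.84, 2.01], [0.21, 2.61], [-1.34, 4.49], [0.05, 2.63], [-2.56, 2.56]. Speed limits (rad/s): [2.57, 2.57, 3.14, 3.14, 3.14, 3.14].

INTERFACE

Orientations are given as a unit quaternion [w, x, y, z].
In Python, from rig import get_state, camera, hand_in gives the robot as it stands. The module is installed in compiled form; this text tells all that it offers.
- The arm moves only by the shell command python3 -m inch 'ROWS' [FORCE]. ROWS is JSON, a list of rows, each a list of 5 numbers: the shift along the tool's x, y, z in m, then the turn about the tool's z in rad, then the finger opening in m, from 0 to 0.0854. A call has 1 to 20 rows; each row shifts and turns the pose as measured when the row begins, along the tool's axes as they then stand; what a row does not reach is not made up. A row lasts 1/10 s, in which the tool goes at most 50 mm and 8.59 degrees, less where a joint would pass 70% of its speed; a pose out of reach is approached as far as the arm can. A call with a gripper value outside its range is refused whole. The fingers move at their own pace and stop on an object; FORCE is the grip in N (left out, the last holds). Time passes only in rows, so rows that do not move let the fingers close. It gives the time, the measured TCP pose, the force and the opening at its end, in the units of the state.
- get_state(): the state, without advancing time (a new reading comes with each control period).
- camera(name): name is "side" or "top" or "wrist"; returns a dict with "pixels" (400x640x3 uint8, blue, green, red), "camera_matrix" (3x3 intrinsics, pixels), "rvec" (rotation vector, rad) and "tvec" (3), from world to camera coordinates, as OpenCV has them. Camera axes: x right, y down, z forward; pixel columns grow to the right and rows downward; lengths in m; the calibration is good to about 2 mm. The wrist camera is an equidistant fisheye: a pixel r from the principal point sees the ray r / f radians off the axis. A picture is of the moment at which its call begins. There is no depth.
- hand_in(): hands the job in, once; it reports no verdict.
The state is a dict: "time": time; "qpos": joint angles; "qd": joint speeds; "tau": joint torques, N m; "position": TCP position; "tool_rot": TCP orientation; "contact_force": force on the tool from outside, world axes, zero at the start; "moment": the same for the moment, N m; "opening": finger opening in m.
Only numpy, scipy, OpenCV 4.12 (cv2) and the standard library are available. Lean on these libraries where they do the work, as an engineer would, in place of code of your own. Each camera call takes 0.05 s, during which the arm holds its last target.

TASK

Get the tapping bench ready for the next batch. Fit every tap adapter in the rack into the chuck of its own colour: pull the chuck's sleeve back, push the adapter home, and see that the sleeve springs fully forward and locks it; a chuck without an adapter stays closed, sleeve forward. Also slide the two blanks endways under the rails of the work nest, one in each slot, right up to the end stop, and leave the other things on the bench alone.

Things in the scene. Friction and masses are not known exactly. Their poses are not given: they have to be found in the camera images.
- stand: Tool-setting stand: steel base plate 120 x 300 x 20 mm, fixed, three upright tap chucks on it in a row along its y axis, 90 mm apart (which colour stands where varies). Origin: centre of its underside, z up.
- rack: Fixed blue sheet-metal rack, 70 x 195 mm, top face 50 mm above the bench, three square 27 mm holes in a row along its y axis at y = -65, 0, +65 mm; the adapters hang in them by their flanges (which hangs where varies; one may be absent). Origin: centre of its underside.
- nest: Fixed twin nest, origin centre of underside. Slots along its x at y = -42 and +42 mm: 52 wide, 15 high between yellow rails (x -35 to 35 mm, tops 52 mm above bench), over a bed 30 mm above the bench (x -53 to 37). Lips overhang each side by 5 mm. Open ends at -x, towards the robot, with splayed guides (x -54 to -33, mouth 65 wide) and a small ramp (x -66 to -52). End stop face at x = 35.
- home_left (a point): Point on the nest's bed, 30 mm above the bench, on the centre line of the slot at y = +42 mm: where the centre of a blank's underside is when the blank is against the end stop (x = -25 mm in the nest's frame). Axes as the nest's.
- home_right (a point): The same for the slot at y = -42 mm.
- blank1: Aluminium blank: flat bar 120 (its x) x 50 (its y) x 12 mm (z), about 0.19 kg, three dark drilled holes along its middle, lying flat on the bench. Origin: centre of its underside. Either end may go first, in either slot. When home, its rear 50 mm stick out of the rails and 31 mm out of the splayed guides.
- blank2: A second blank, the same as blank1.
- chuck_red: Tap chuck, mouth up on the stand, with red foot flange (62 mm across, 14 high). Origin: centre of underside (20 mm above the bench), z along its bore. Nose: tube, bore 27 mm, rim flared to 38 mm across at z = 86 mm. Sleeve forward: balls 16 mm below the rim bar the bore. Sleeve back: a shank pushed in meets a sprung cap (a few N); in its last 2 mm the sleeve springs forward and locks it.
- sleeve_red (a joint): Sleeve of the red-footed chuck, m: 0 = forward (up), 0.012 = fully back (down); pulled past 0.010 in an empty chuck it stays back by itself at 0.006 to 0.008; pulled back on a locked adapter it frees it and lifts it 10 mm. Spring 5 to 10 N. Grooved silver ring round the nose, 50 mm outside, 44 inside; forward, it spans z = 42 to 82 mm of the chuck. Below it a dark 42 mm body.
- adapter_red: Tap adapter with red head, about 0.22 kg, round about z; origin: lower tip of its shank. Shank 24 mm across, tapered tip, z = 0 to 34 mm; flange 38 across, z 34 to 40; red head 30 across, z 40 to 70; brass tap 10 across, z 70 to 94. In the rack its tip is 16 mm above the bench. Home in a chuck, flange on the rim, its origin is 52 to 54 mm above the chuck's.
- chuck_blue: Tap chuck, mouth up on the stand, with blue foot flange (62 mm across, 14 high). Origin: centre of underside (20 mm above the bench), z along its bore. Nose: tube, bore 27 mm, rim flared to 38 mm across at z = 86 mm. Sleeve forward: balls 16 mm below the rim bar the bore. Sleeve back: a shank pushed in meets a sprung cap (a few N); in its last 2 mm the sleeve springs forward and locks it.
- sleeve_blue (a joint): Sleeve of the blue-footed chuck, m: 0 = forward (up), 0.012 = fully back (down); pulled past 0.010 in an empty chuck it stays back by itself at 0.006 to 0.008; pulled back on a locked adapter it frees it and lifts it 10 mm. Spring 5 to 10 N. Grooved silver ring round the nose, 50 mm outside, 44 inside; forward, it spans z = 42 to 82 mm of the chuck. Below it a dark 42 mm body.
- adapter_blue: Tap adapter with blue head, about 0.22 kg, round about z; origin: lower tip of its shank. Shank 24 mm across, tapered tip, z = 0 to 34 mm; flange 38 across, z 34 to 40; blue head 30 across, z 40 to 70; brass tap 10 across, z 70 to 94. In the rack its tip is 16 mm above the bench. Home in a chuck, flange on the rim, its origin is 52 to 54 mm above the chuck's.
- chuck_yellow: Tap chuck, mouth up on the stand, with yellow foot flange (62 mm across, 14 high). Origin: centre of underside (20 mm above the bench), z along its bore. Nose: tube, bore 27 mm, rim flared to 38 mm across at z = 86 mm. Sleeve forward: balls 16 mm below the rim bar the bore. Sleeve back: a shank pushed in meets a sprung cap (a few N); in its last 2 mm the sleeve springs forward and locks it.
- sleeve_yellow (a joint): Sleeve of the yellow-footed chuck, m: 0 = forward (up), 0.012 = fully back (down); pulled past 0.010 in an empty chuck it stays back by itself at 0.006 to 0.008; pulled back on a locked adapter it frees it and lifts it 10 mm. Spring 5 to 10 N. Grooved silver ring round the nose, 50 mm outside, 44 inside; forward, it spans z = 42 to 82 mm of the chuck. Below it a dark 42 mm body.
- adapter_yellow: Tap adapter with yellow head, about 0.22 kg, round about z; origin: lower tip of its shank. Shank 24 mm across, tapered tip, z = 0 to 34 mm; flange 38 across, z 34 to 40; yellow head 30 across, z 40 to 70; brass tap 10 across, z 70 to 94. In the rack its tip is 16 mm above the bench. Home in a chuck, flange on the rim, its origin is 52 to 54 mm above the chuck's.
- oil_bottle: Bystander: yellow cutting-oil bottle, 56 mm across, 130 mm high. To be left where it is.
- paste_tin: Bystander: steel tin, 68 mm across, 50 mm high. To be left where it is.
- brush: Bystander: brush lying on the bench. To be left where it is.
- spanner: Bystander: steel spanner lying on the bench. To be left where it is.
- deburrer: Bystander: black-handled deburring tool lying on the bench. To be left where it is.
- tap_case: Bystander: flat blue tap case 75 x 115 x 24 mm. To be left where it is.
- gauge: Bystander: steel thread gauge, 108 mm long, 14 mm thick. To be left where it is.
Mind the look-alikes: they are no part of the job. Leave any turquoise look-alike of the blank1 alone.

How it is judged:
By the outcome, as a careful person would: the job done as asked, in the order asked, and still so for the second after the job is handed in, with the robot touching nothing.
Of adapter_red, adapter_blue, adapter_yellow only 2 to 3 are there at a start; the rules pass over those that are not, and their reading is None.
At some moment in a run one of blank1, blank2 may be knocked a few centimetres aside while the robot is not near it.
It also fails if it takes over 210 s, if anything falls off the work surface, if the arm or the gripper's body presses on something with over 40 N, if the wrist force passes 120 N, or if a joint passes its speed limit or range.

## Working session

There is one attempt and no reset: what is moved stays moved. The work goes in short steps, Python scripts to look and compute and a shell command to move; the robot and the scene stay as the last step left them, time stands still between calls to the robot, and variables do not carry over. Pictures are saved under pics/ and viewed, and the job is handed in when it is done.

```bash
ls; mkdir -p pics; cat > h.py <<'E'
import numpy as np, cv2
from rig import get_state, camera
def snap(n,f):
    c=camera(n); cv2.imwrite(f'pics/{f}.png',c['pixels']); np.savez(f'pics/{f}.npz',K=c['camera_matrix'],r=c['rvec'],t=c['tvec']); return c
def ray(d,u,v,fish=False):
    K=np.array(d['K']); R=cv2.Rodrigues(np.array(d['r']).reshape(3))[0]; t=np.array(d['t']).reshape(3)
    x=(u-K[0,2])/K[0,0]; y=(v-K[1,2])/K[1,1]
    if fish:
        r=np.hypot(x,y); s=np.sin(r)/r if r>1e-9 else 1; dc=np.array([x*s,y*s,np.cos(r)])
    else: dc=np.array([x,y,1])
    return -R.T@t, R.T@dc
def at(f,u,v,z):
    d=np.load(f'pics/{f}.npz'); o,w=ray(d,u,v,f.startswith('w')); return (o+w*(z-o[2])/w[2])
def proj(f,P):
    d=np.load(f'pics/{f}.npz'); R=cv2.Rodrigues(d['r'].reshape(3))[0]; p=R@np.array(P)+d['t'].reshape(3); K=d['K']
    if f.startswith('w'):
        th=np.arctan2(np.hypot(p[0],p[1]),p[2]); h=np.hypot(p[0],p[1])+1e-12; q=np.array([p[0]/h*th,p[1]/h*th])
    else: q=p[:2]/p[2]
    return np.array([K[0,0]*q[0]+K[0,2],K[1,1]*q[1]+K[1,2]])
def crop(f,u0,v0,u1,v1,s,out):
    im=cv2.imread(f'pics/{f}.png')[v0:v1,u0:u1]; cv2.imwrite(f'pics/{out}.png',cv2.resize(im,None,fx=s,fy=s,interpolation=cv2.INTER_CUBIC))
E
python3 - <<'E'
from h import *
for n in('side','top','wrist'):
    c=snap(n,n+'0'); o,w=ray(np.load(f'pics/{n}0.npz'),320,200,n=='wrist'); print(n,o.round(3),w.round(3)); print(np.array(c['camera_matrix']).round(1).tolist())
print(get_state())
E
```

```text
pics
side [-0.195 -0.77   0.937] [ 0.478  0.618 -0.625]
[[482.3, 0.0, 323.7], [0.0, 482.3, 205.4], [0.0, 0.0, 1.0]]
top [0.406 0.093 1.277] [ 0.05  -0.01  -0.999]
[[443.9, 0.0, 313.7], [0.0, 443.9, 199.2], [0.0, 0.0, 1.0]]
wrist [0.108 0.57  0.373] [ 0.278 -0.086 -0.957]
[[309.7, 0.0, 318.0], [0.0, 309.7, 203.7], [0.0, 0.0, 1.0]]
{'time': 0.15, 'qpos': array([ 1.23103701e+00,  3.20170016e-01,  1.56534446e+00, -3.04738036e-05,
        1.25738986e+00, -2.00380578e-02]), 'qd': array([ 0.00105161, -0.00335573, -0.0041429 ,  0.00133614, -0.0004606 ,
       -0.00049615]), 'tau': array([ 4.98851259e-04, -4.15847468e+01, -2.34344852e+01, -1.11057652e-04,
        5.89953881e-03, -1.19573659e-05]), 'position': array([0.18064285, 0.5455412 , 0.23068215]), 'tool_rot': array([-1.03092299e-04,  1.59175931e-01,  9.87250015e-01, -6.47852549e-04]), 'contact_force': array([-0.32918944,  1.07054721,  0.967884  ]), 'moment': array([-0.05429419,  0.02127945,  0.01519835]), 'opening': 0.08535298490753819}
```

View pics/top0.png

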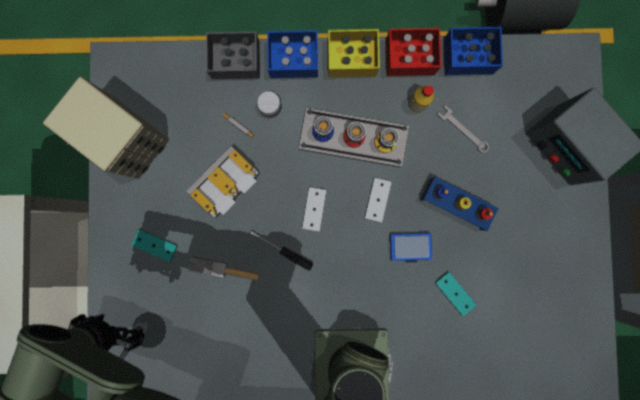

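View pics/side0.png

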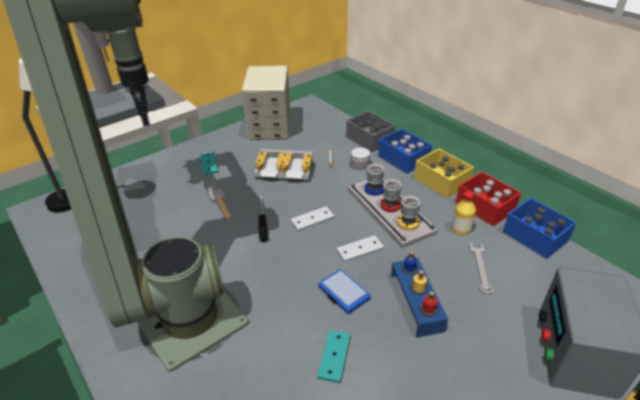

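View pics/wrist0.png

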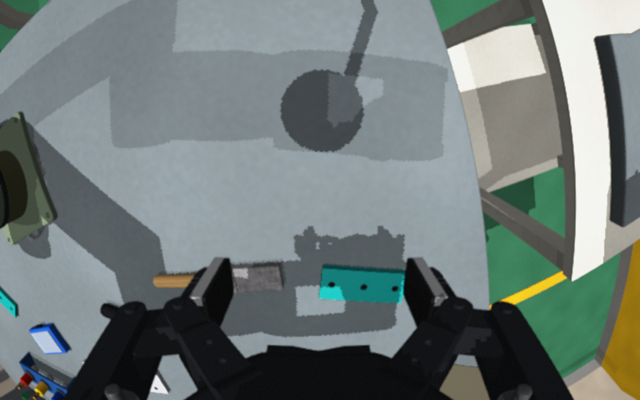

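```bash
python3 - <<'E'
from h import *
crop('top0',290,95,420,175,6,'c1'); crop('top0',180,140,270,225,7,'c2'); crop('top0',295,165,405,240,7,'c3'); crop('top0',410,165,505,240,8,'c4')
E
```

```text
(no output)
```

View pics/c1.png

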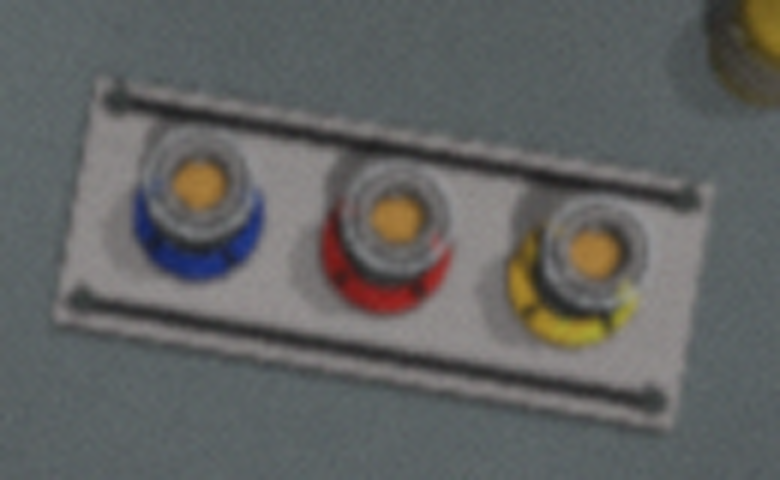

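View pics/c2.png

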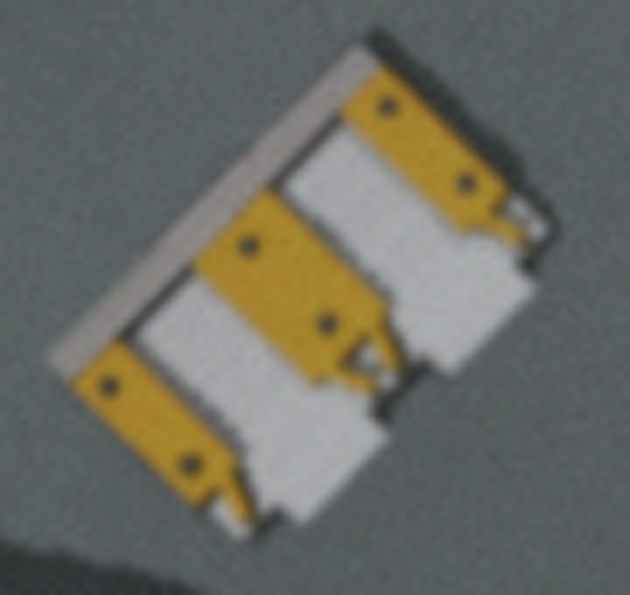

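View pics/c3.png

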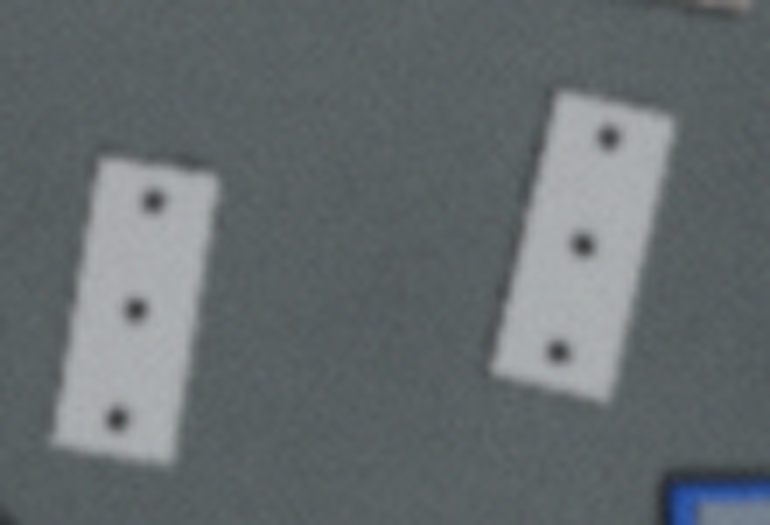

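View pics/c4.png

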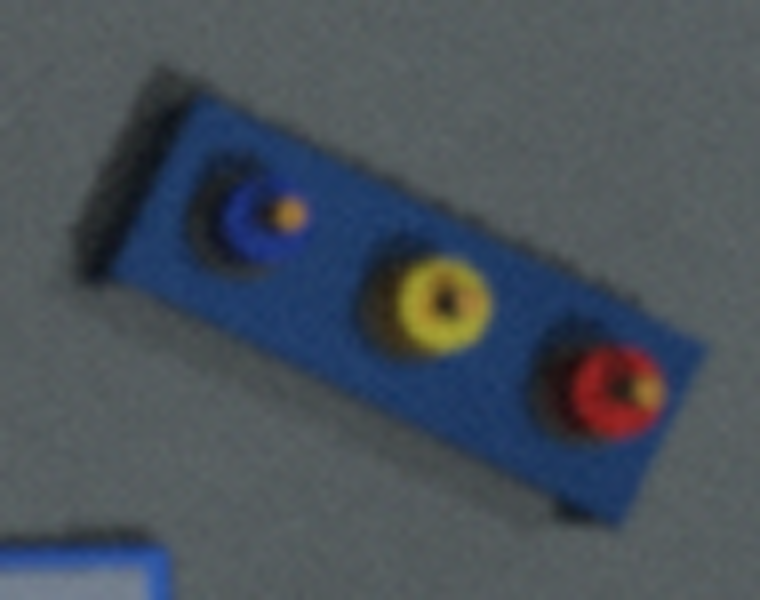

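```bash
python3 - <<'E'
from h import *
def P(f,u0,v0,s,pts,z): 
    r=np.array([at(f,(x+.5)/s-.5+u0,(y+.5)/s-.5+v0,z)[:2] for x,y in pts]); return r
def show(n,r): print(n,(r*1000).round(1).tolist())
show('rim',P('top0',290,95,6,[(200,185),(397,217),(595,250)],.106))
c=P('top0',290,95,6,[(100,80),(712,185),(672,428),(58,322)],.02); m=c.mean(0)
y=(c[0]+c[3]-c[1]-c[2])/2; a=np.arctan2(-y[0],y[1]); print('stand',m*1000,np.degrees(a),np.linalg.norm(y))
ey=y/np.linalg.norm(y); print([((m+k*ey)*1000).round(1).tolist() for k in(.09,0,-.09)])
h=P('top0',180,140,7,[(388,106),(467,183),(249,246),(328,323),(110,386),(191,465)],.052); show('nestholes',h)
d=h[0::2].sum(0)-h[1::2].sum(0); print('nest yaw',np.degrees(np.arctan2(d[1],d[0])),np.degrees(np.arctan2(*(h[0]+h[1]-h[4]-h[5])[::-1]))-90, 'mid',h.mean(0)*1000)
st=P('top0',180,140,7,[(365,42),(50,362)],.05);show('stopback',st)
rl=P('top0',180,140,7,[(268,190),(195,262),(388,303),(318,382)],.052);show('midrail',rl)
for pts in([(153,201),(135,310),(117,418)],[(609,138),(583,244),(559,351)]):
    b=P('top0',295,165,7,pts,.012); d=b[0]-b[2]; print('blank',b.mean(0)*1000,np.degrees(np.arctan2(d[1],d[0])))
c=P('top0',410,165,8,[(200,92),(708,348),(620,525),(108,275)],.05);m=c.mean(0); y=(c[0]+c[3]-c[1]-c[2])/2; print('rack',m*1000,np.degrees(np.arctan2(-y[0],y[1])),np.linalg.norm(y))
ey=y/np.linalg.norm(y); print([((m+k*ey)*1000).round(1).tolist() for k in(.065,0,-.065)])
show('heads',P('top0',410,165,8,[(265,222),(445,305),(618,393)],.086))
show('tips',P('top0',410,165,8,[(291,215),(472,303),(648,392)],.110))
E
```

```text
rim [[663.4, 70.0], [647.6, -17.1], [631.4, -104.5]]
stand [647.99262616 -19.15806249] -10.820643088827877 0.2957155879623878
[[664.9, 69.2], [648.0, -19.2], [631.1, -107.6]]
nestholes [[597.2, 314.7], [565.9, 283.5], [542.2, 370.2], [511.1, 339.0], [487.5, 425.4], [455.8, 393.5]]
nest yaw 45.037493082601316 -135.11660981402395 mid [526.6327495  354.37233026]
stopback [[623.3, 324.0], [497.6, 449.7]]
midrail [[564.4, 362.5], [536.2, 391.6], [518.7, 315.2], [487.8, 343.1]]
blank [444.55698388  98.02772772] -10.327350230065502
blank [468.24372804 -85.11490102] -14.504069368879847
rack [ 452.17552653 -307.63071391] -27.556764670547878 0.19498596852175845
[[482.2, -250.0], [452.2, -307.6], [422.1, -365.3]]
heads [[481.0, -248.8], [452.2, -308.1], [421.8, -364.9]]
tips [[481.7, -250.5], [451.7, -308.9], [421.6, -365.5]]
```

```bash
cat > go.py <<'E'
import sys
from h import *
from scipy.spatial.transform import Rotation as Ro
def axes():
    s=get_state(); q=s['tool_rot']; return s,Ro.from_quat([q[1],q[2],q[3],q[0]]).as_matrix()
def to(x,y,z,yaw=None):
    s,M=axes(); p=s['position']; yw=np.degrees(np.arctan2(M[1,1],M[0,1]))
    t=0 if yaw is None else (yw-yaw+90)%180-90
    q6=s['qpos'][5]
    print('t %.1f pos %s yaw %.1f turn %.3f rad q6 %.2f F %s open %.4f'%(s['time'],(p*1000).round(1),yw,np.radians(t),q6,s['contact_force'].round(1),s['opening']))
    M2=M@Ro.from_rotvec([0,0,np.radians(t)]).as_matrix(); d=np.array([x,y,z])-p
    print('shift now',(M.T@d*1000).round(1),' after turn',(M2.T@d*1000).round(1),'mm')
if __name__=='__main__': to(*map(float,sys.argv[1:]))
E
python3 go.py .664 .0696 .22 -10.6
```

```text
t 0.1 pos [180.6 545.5 230.7] yaw 71.7 turn 1.436 rad q6 -0.02 F [-0.3  1.1  1. ] open 0.0854
shift now [-608.4 -299.9   11.1]  after turn [-378.9  562.7   11.1] mm
```

```bash
python3 -m inch '[[0,0,0,0.144,0.085],[0,0,0,0.144,0.085],[0,0,0,0.144,0.085],[0,0,0,0.144,0.085],[0,0,0,0.144,0.085],[0,0,0,0.144,0.085],[0,0,0,0.144,0.085],[0,0,0,0.144,0.085],[0,0,0,0.144,0.085],[0,0,0,0.144,0.085]]'; python3 go.py .664 .0696 .22 -10.6
```

```text
time: 1.15
position: [0.1799, 0.5434, 0.2267]
tool_rot: [0.003, 0.789, 0.615, -0.004]
contact_force: [-0.0, 0.4, 0.5]
opening: 0.0848
t 1.1 pos [179.9 543.4 226.7] yaw -14.1 turn -0.062 rad q6 1.48 F [-0.   0.4  0.5] open 0.0848
shift now [-341.1  585.2    9.5]  after turn [-376.5  563.     9.5] mm
```

```bash
python3 -m inch '[[-0.025,0.0420,0,-0.03,0.085],[-0.025,0.0420,0,-0.03,0.085],[-0.025,0.0420,0,0,0.085],[-0.025,0.0420,0,0,0.085],[-0.025,0.0420,0,0,0.085],[-0.025,0.0420,0,0,0.085],[-0.025,0.0420,0,0,0.085],[-0.025,0.0420,0,0,0.085],[-0.025,0.0420,0,0,0.085],[-0.025,0.0420,0,0,0.085],[-0.025,0.0420,0,0,0.085],[-0.025,0.0420,0,0,0.085],[-0.025,0.0420,0,0,0.085]]'; python3 go.py .664 .0696 .22 -10.6
```

```text
time: 2.45
position: [0.6609, 0.1129, 0.2242]
tool_rot: [0.001, 0.767, 0.642, -0.006]
contact_force: [0.7, 0.9, 0.4]
opening: 0.085
t 2.5 pos [660.9 112.9 224.2] yaw -10.1 turn 0.008 rad q6 0.33 F [0.7 0.9 0.4] open 0.0850
shift now [-42.   10.7   4.5]  after turn [-41.9  11.    4.5] mm
```

```bash
python3 -m inch '[[-0.041,0.011,0,0.008,0.085],[0,0,0,0,0.085],[0,0,0,0,0.085]]'; python3 go.py .664 .0696 .22 -10.6; python3 - <<'E'
from h import *
snap('wrist','w1'); snap('top','top1')
for p in ([.664,.0696,.106],[.648,-.018,.106],[.6313,-.106,.106],[.482,-.25,.086]): print(proj('w1',p).round(1))
crop('w1',200,200,460,400,3,'w1c')
E
```

```text
time: 2.75
position: [0.6688, 0.0634, 0.2209]
tool_rot: [0.001, 0.772, 0.636, -0.007]
contact_force: [-1.2, -0.4, -0.2]
opening: 0.0849
t 2.8 pos [668.8  63.4 220.9] yaw -11.0 turn -0.007 rad q6 0.28 F [-1.2 -0.4 -0.2] open 0.0849
shift now [ 5.2 -5.9  0.9]  after turn [ 5.3 -5.9  0.9] mm
[311.6 192.1]
[313.4 280.4]
[314.4 345.9]
[238.4 407.4]
```

View pics/w1.png

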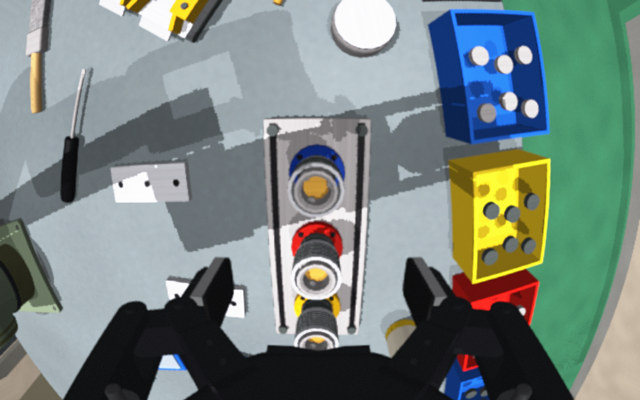

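```bash
python3 -m inch '[[0.005,-0.006,0,-0.007,0.085],[0,0,0,0,0.085],[0,0,0,0,0.085],[0,0,0,0,0.085]]'; python3 go.py .664 .0696 .22 -10.6; python3 - <<'E'
from h import *
snap('wrist','w2'); print(get_state()['qd'].round(3))
for p in ([.664,.0696,.106],[.648,-.018,.106],[.6313,-.106,.106]): print(proj('w2',p).round(1))
crop('w2',230,100,400,370,2.2,'w2c')
d=np.load('pics/w2.npz'); print(ray(d,320,200,True))
E
```

```text
time: 3.25
position: [0.6614, 0.0756, 0.2221]
tool_rot: [0.001, 0.767, 0.642, -0.007]
contact_force: [-0.3, 0.8, 0.4]
opening: 0.0848
t 3.2 pos [661.4  75.6 222.1] yaw -10.1 turn 0.008 rad q6 0.28 F [-0.3  0.8  0.4] open 0.0848
shift now [-5.4  3.7  2.1]  after turn [-5.4  3.7  2.1] mm
[-0.01   0.002 -0.004 -0.003 -0.     0.001]
[322.6 203.5]
[321.7 288.8]
[320.4 351.7]
(array([0.67673391, 0.15328025, 0.36405593]), array([-0.05314622, -0.29604709, -0.95369366]))
```

View pics/w2c.png

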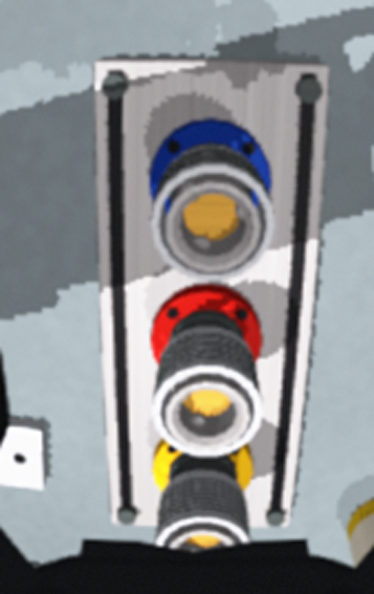

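```bash
python3 - <<'E'
from h import *
for p in ([.664,.0696,.106],[.648,-.018,.106],[.6313,-.106,.106],[.482,-.25,.11],[.452,-.308,.11],[.4218,-.3652,.11]): print(proj('side0',p).round(1), proj('top0',p).round(1))
crop('side0',340,145,470,345,4,'s0c')
im=cv2.imread('pics/side0.png'); cv2.imwrite('pics/s0d.png',cv2.resize(im[150:245,350:450],None,fx=7,fy=6,interpolation=cv2.INTER_CUBIC)) 
E
```

```text
[374.5 167.4] [323.1 125.2]
[391.5 182.8] [356.1 130.6]
[410.1 199.7] [389.3 136.3]
[411.4 251.8] [445.7 191.3]
[421.  271.3] [468.2 202.3]
[431.1 292.5] [490.4 213.5]
```

View pics/s0d.png

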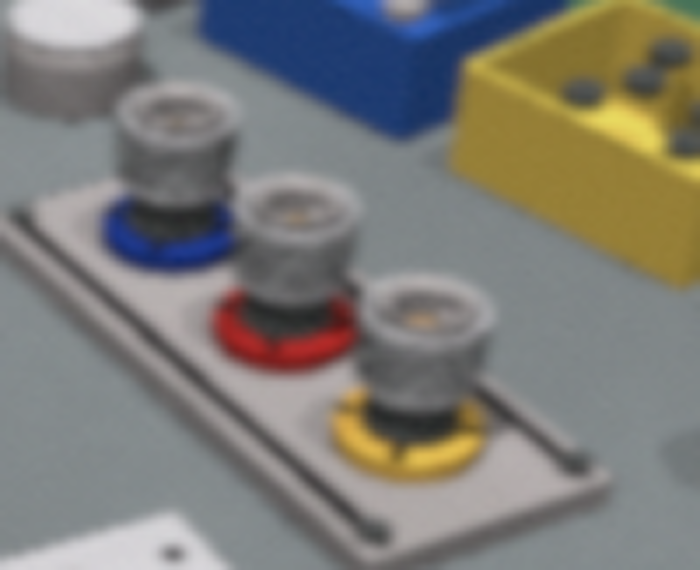

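View pics/s0c.png

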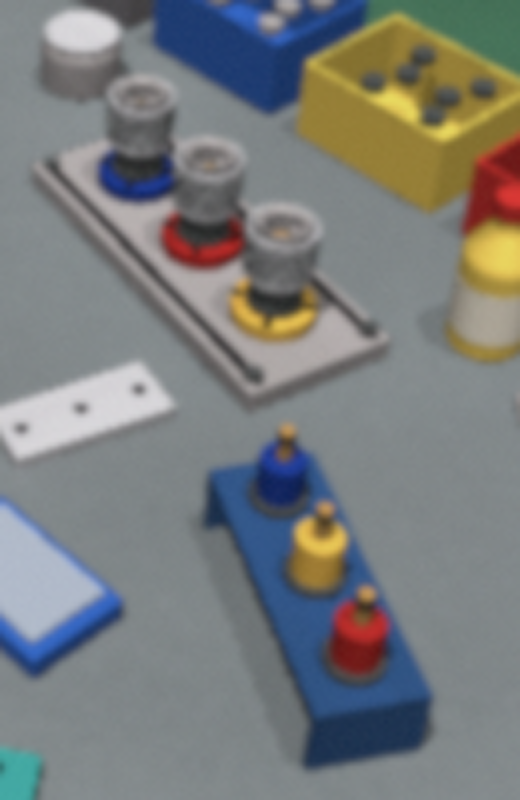

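```bash
python3 go.py .665 .0705 .15 -10.5; python3 -m inch '[[-0.005,0.0045,0.02,0,0.085],[0,0,0.02,0,0.085],[0,0,0.02,0,0.085],[0,0,0,0,0.085],[0,0,0,0,0.085]]'; python3 go.py .665 .0705 .074 -10.5
```

```text
t 3.3 pos [661.4  75.6 222.2] yaw -10.1 turn 0.006 rad q6 0.28 F [0.3 0.5 0.3] open 0.0851
shift now [-3.5  5.  72.2]  after turn [-3.5  5.  72.2] mm
time: 3.8
position: [0.6657, 0.0702, 0.1628]
tool_rot: [0.002, 0.766, 0.642, -0.005]
contact_force: [0.1, -0.4, 1.7]
opening: 0.085
t 3.8 pos [665.7  70.2 162.8] yaw -10.0 turn 0.008 rad q6 0.27 F [ 0.1 -0.4  1.7] open 0.0850
shift now [ 1.1 -0.5 88.8]  after turn [ 1.1 -0.5 88.8] mm
```

```bash
python3 - <<'E'
from h import *
from go import axes
snap('wrist','w3'); s,M=axes(); p=s['position']
for P in ([.665,.0705,.106],[.648,-.018,.106]): print(proj('w3',P).round(1))
for dy in (-.0425,0,.0425): print('tip',proj('w3',p+M@[0,dy,-.013]).round(1))
crop('w3',180,100,460,400,2.0,'w3c')
E
```

```text
[316.4 222.7]
[315.1 323.9]
tip [231.3 273.8]
tip [316.8 275.6]
tip [402.4 273.8]
```

View pics/w3c.png

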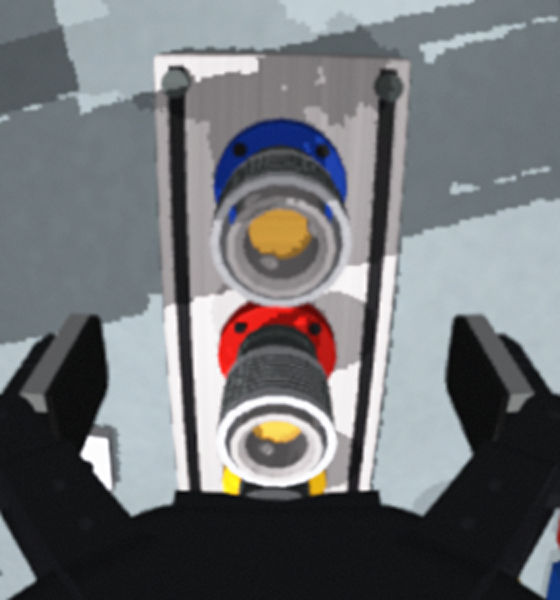

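```bash
python3 -m inch '[[0.001,0.001,0.022,0.008,0.085],[0,0,0.022,0,0.085],[0,0,0.022,0,0.085],[0,0,0.018,0,0.085],[0,0,0,0,0.085],[0,0,0,0,0.085]]'; python3 go.py .666 .0705 .074 -10.5;python3 - <<'E'
from h import *
snap('wrist','w4'); crop('w4',180,100,460,400,2.0,'w4c')
E
```

```text
time: 4.45
position: [0.6726, 0.0711, 0.0858]
tool_rot: [0.007, 0.769, 0.639, 0.002]
contact_force: [-0.2, -1.3, 0.2]
opening: 0.085
t 4.5 pos [672.6  71.1  85.8] yaw -10.5 turn -0.000 rad q6 0.28 F [-0.2 -1.3  0.2] open 0.0850
shift now [-1.7 -6.5 11.8]  after turn [-1.7 -6.5 11.8] mm
```

View pics/w4c.png

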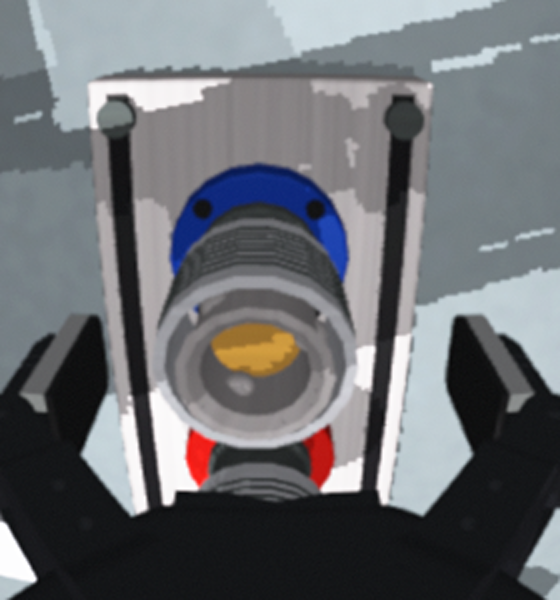

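```bash
python3 -m inch '[[-0.001,-0.006,0.004,0,0.085],[0,0,0.004,0,0.085],[0,0,0.004,0,0.085],[0,0,0,0,0.085],[0,0,0,0,0.085]]'; python3 go.py .666 .0705 .074 -10.5
```

```text
time: 5.0
position: [0.668, 0.0714, 0.077]
tool_rot: [0.009, 0.769, 0.639, 0.005]
contact_force: [0.1, 0.3, -0.1]
opening: 0.0851
t 5.0 pos [668.   71.4  77. ] yaw -10.5 turn -0.000 rad q6 0.28 F [ 0.1  0.3 -0.1] open 0.0851
shift now [-1.2 -1.9  3. ]  after turn [-1.2 -1.9  3. ] mm
```

```bash
python3 -m inch '[[-0.001,-0.002,0.003,0,0.06],[0,0,0,0,0.05],[0,0,0,0,0.045],[0,0,0,0,0.04],[0,0,0,0,0.04],[0,0,0,0,0.04]]' 40; python3 go.py .666 .0705 .074 -10.5
```

```text
time: 5.6
position: [0.6672, 0.0705, 0.0748]
tool_rot: [0.009, 0.769, 0.639, 0.006]
contact_force: [2.8, -0.4, 1.3]
opening: 0.0495
t 5.6 pos [667.2  70.5  74.8] yaw -10.6 turn -0.001 rad q6 0.28 F [ 2.8 -0.4  1.3] open 0.0495
shift now [-0.2 -1.2  0.8]  after turn [-0.2 -1.2  0.8] mm
```

```bash
python3 -m inch '[[0,0,0.004,0,0.04],[0,0,0.004,0,0.04],[0,0,0.004,0,0.04],[0,0,0.004,0,0.04],[0,0,0,0,0.04]]' 40; python3 go.py .667 .0705 .061 -10.5
```

```text
time: 6.1
position: [0.6672, 0.0705, 0.0641]
tool_rot: [0.01, 0.769, 0.639, 0.006]
contact_force: [-0.0, -0.7, 7.7]
opening: 0.0495
t 6.1 pos [667.2  70.5  64.1] yaw -10.6 turn -0.001 rad q6 0.28 F [-0.  -0.7  7.7] open 0.0495
shift now [-0.1 -0.3  3.1]  after turn [-0.1 -0.3  3.1] mm
```

```bash
python3 -m inch '[[0,0,0.003,0,0.04],[0,0,0.003,0,0.04],[0,0,0,0,0.04]]' 40; python3 go.py .667 .0705 .061 -10.5
```

```text
time: 6.4
position: [0.6672, 0.0705, 0.0644]
tool_rot: [0.01, 0.769, 0.639, 0.007]
contact_force: [1.1, -0.1, 7.6]
opening: 0.0492
t 6.4 pos [667.2  70.5  64.4] yaw -10.6 turn -0.001 rad q6 0.28 F [ 1.1 -0.1  7.6] open 0.0492
shift now [-0.  -0.3  3.4]  after turn [-0.  -0.3  3.4] mm
```

```bash
python3 -m inch '[[0,0,0.006,0,0.04],[0,0,0.006,0,0.04]]' 60; python3 go.py .667 .0705 .061 -10.5
```

```text
time: 6.6
position: [0.6673, 0.0706, 0.0627]
tool_rot: [0.011, 0.769, 0.639, 0.008]
contact_force: [-9.8, -2.0, 40.1]
opening: 0.0492
t 6.6 pos [667.3  70.6  62.7] yaw -10.6 turn -0.001 rad q6 0.28 F [-9.8 -2.  40.1] open 0.0492
shift now [-0.1 -0.3  1.7]  after turn [-0.1 -0.3  1.7] mm
```

```bash
python3 -m inch '[[0,0,0,0,0.06],[0,0,0,0,0.085],[0,0,0,0,0.085],[0,0,0,0,0.085],[0,0,-0.02,0,0.085],[0,0,-0.02,0,0.085],[0,0,-0.03,0,0.085],[0,0,-0.03,0,0.085],[0,0,-0.03,0,0.085],[0,0,-0.02,0,0.085],[0,0,0,0,0.085],[0,0,0,0,0.085]]'; python3 go.py .482 -.250 .2 -27.5; python3 - <<'E'
from h import *
snap('wrist','w5'); crop('w5',180,100,460,400,2.0,'w5c'); 
im=snap('side','side1')['pixels']; cv2.imwrite('pics/s1d.png',cv2.resize(im[150:245,350:450],None,fx=7,fy=6,interpolation=cv2.INTER_CUBIC)) 
for P in ([.667,.0705,.106],[.648,-.018,.106]): print(proj('w5',P).round(1))
E
```

```text
time: 7.8
position: [0.6606, 0.0717, 0.2087]
tool_rot: [0.007, 0.769, 0.64, 0.002]
contact_force: [-0.4, 0.3, -0.1]
opening: 0.0853
t 7.8 pos [660.6  71.7 208.7] yaw -10.5 turn 0.297 rad q6 0.28 F [-0.4  0.3 -0.1] open 0.0853
shift now [-348.8 -117.2    9.3]  after turn [-367.8  -10.     9.3] mm
[323.7 203. ]
[320.2 294. ]
```

View pics/w5c.png

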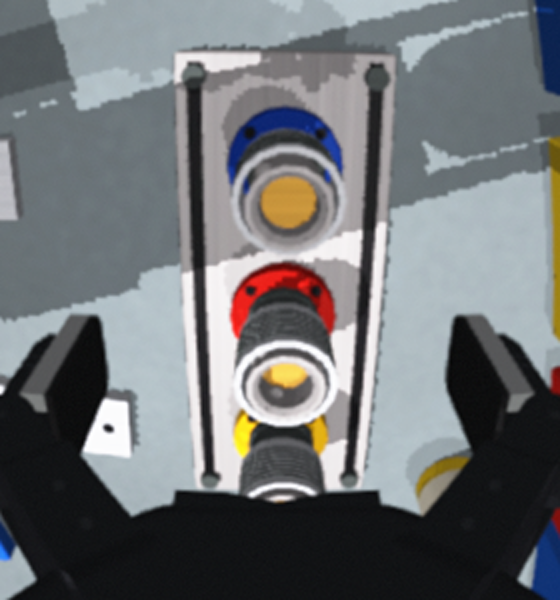

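View pics/s1d.png

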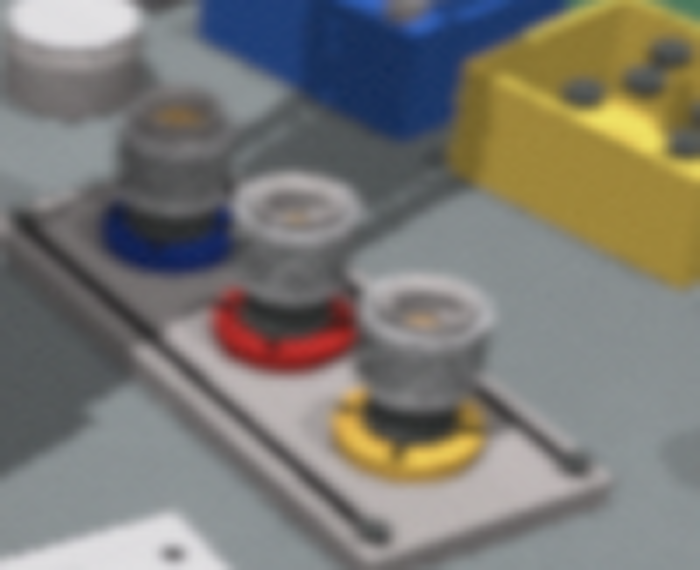

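```bash
python3 -m inch '[[0,0,0,0.145,0.085],[0,0,0,0.145,0.085],[-0.045,-0.001,0,0,0.06],[-0.045,-0.001,0,0,0.06],[-0.045,-0.001,0,0,0.06],[-0.045,-0.001,0,0,0.06],[-0.045,-0.001,0,0,0.06],[-0.045,-0.001,0,0,0.06],[-0.045,-0.001,0,0,0.06],[-0.025,-0.001,0,0,0.06],[0,0,0,0,0.06],[0,0,0,0,0.06],[0,0,0,0,0.06]]'; python3 go.py .482 -.250 .2 -27.5; 
```

```text
time: 9.2
position: [0.4816, -0.2324, 0.188]
tool_rot: [-0.006, 0.855, 0.518, -0.011]
contact_force: [0.0, 0.2, 0.1]
opening: 0.0603
t 9.2 pos [ 481.6 -232.4  188. ] yaw -27.6 turn -0.002 rad q6 0.02 F [0.  0.2 0.1] open 0.0603
shift now [-15.5   8.3 -12. ]  after turn [-15.6   8.2 -12. ] mm
```

```bash
python3 -m inch '[[-0.0155,0.008,0,0,0.06],[0,0,0,0,0.06],[0,0,0,0,0.06],[0,0,0,0,0.06]]'; python3 go.py .482 -.250 .2 -27.5;  python3 - <<'E'
from h import *
snap('wrist','w6'); crop('w6',180,100,460,400,2.0,'w6c'); 
for z in (.086,.110):
  for P in ([.482,-.250],[.452,-.308],[.422,-.3652]): print(proj('w6',P+[z]).round(1))
E
```

```text
time: 9.6
position: [0.4835, -0.2489, 0.1871]
tool_rot: [-0.007, 0.854, 0.52, -0.011]
contact_force: [-0.1, 1.0, -0.2]
opening: 0.0598
t 9.6 pos [ 483.5 -248.9  187.1] yaw -27.3 turn 0.003 rad q6 -0.01 F [-0.1  1.  -0.2] open 0.0598
shift now [ -1.8  -1.1 -12.8]  after turn [ -1.8  -1.1 -12.8] mm
[319.4 205.1]
[319.3 273.3]
[318.8 326.8]
[318.9 215.2]
[318.8 287.9]
[318.3 342.9]
```

View pics/w6c.png

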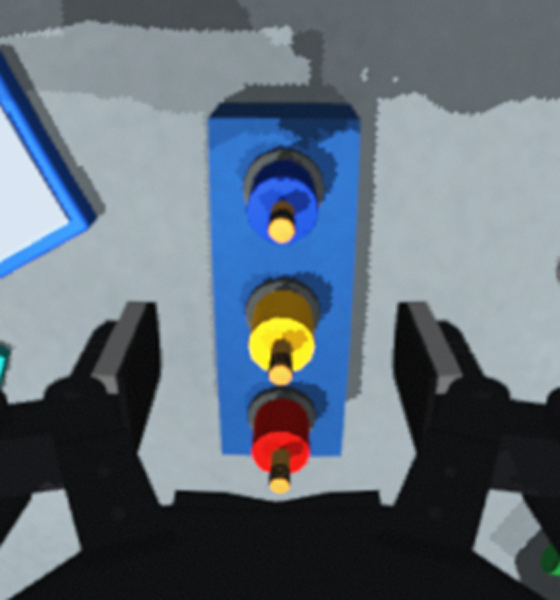

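```bash
python3 -m inch '[[-0.002,-0.001,0.02,0,0.06],[0,0,0.02,0,0.06],[0,0,0.02,0,0.06],[0,0,0.02,0,0.06],[0,0,0.015,0,0.06],[0,0,0,0,0.06],[0,0,0,0,0.06]]'; python3 go.py .482 -.2505 .060 -27.5;  python3 - <<'E'
from h import *
snap('wrist','w7'); crop('w7',180,100,460,400,2.0,'w7c'); 
E
```

```text
time: 10.35
position: [0.4814, -0.249, 0.0912]
tool_rot: [-0.005, 0.853, 0.521, -0.009]
contact_force: [1.0, 0.1, 0.9]
opening: 0.0603
t 10.3 pos [ 481.4 -249.    91.2] yaw -27.2 turn 0.005 rad q6 -0.01 F [1.  0.1 0.9] open 0.0603
shift now [-0.7  1.8 31.2]  after turn [-0.7  1.8 31.2] mm
```

View pics/w7c.png

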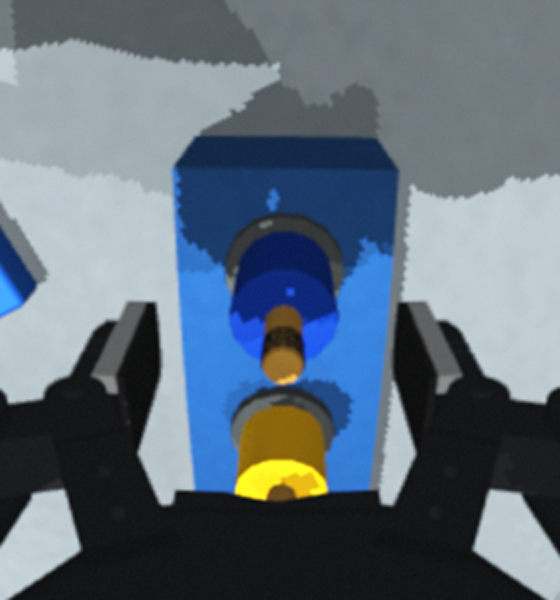

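```bash
python3 -m inch '[[-0.001,0.0025,0.012,0,0.06],[0,0,0.012,0,0.06],[0,0,0.01,0,0.06],[0,0,0,0,0.06],[0,0,0,0,0.06]]'; python3 go.py .482 -.2505 .060 -27.5
```

```text
time: 10.9
position: [0.4838, -0.2519, 0.0562]
tool_rot: [-0.003, 0.853, 0.521, -0.008]
contact_force: [0.8, -0.7, 0.1]
opening: 0.0599
t 10.9 pos [ 483.8 -251.9   56.2] yaw -27.2 turn 0.006 rad q6 -0.01 F [ 0.8 -0.7  0.1] open 0.0599
shift now [ 0.4 -2.3 -3.8]  after turn [ 0.3 -2.3 -3.8] mm
```

```bash
python3 -m inch '[[0,-0.001,-0.005,0,0.06],[0,0,0,0,0.05],[0,0,0,0,0.03],[0,0,0,0,0.025],[0,0,0,0,0.02],[0,0,0,0,0.02],[0,0,0,0,0.02]]' 50; python3 go.py .482 -.2505 .060 -27.5
```

```text
time: 11.6
position: [0.4833, -0.2516, 0.0627]
tool_rot: [-0.002, 0.853, 0.521, -0.008]
contact_force: [-1.4, -0.4, 0.6]
opening: 0.0286
t 11.6 pos [ 483.3 -251.6   62.7] yaw -27.2 turn 0.006 rad q6 -0.01 F [-1.4 -0.4  0.6] open 0.0286
shift now [ 0.4 -1.6  2.8]  after turn [ 0.4 -1.6  2.8] mm
```

```bash
python3 -m inch '[[0,0,-0.01,0,0.02],[0,0,-0.02,0,0.02],[0,0,-0.03,0,0.02],[0,0,-0.03,0,0.02],[0,0,-0.03,0,0.02],[0,0,-0.03,0,0.02],[0,0,0,-0.145,0.02],[0,0,0,-0.145,0.02],[0,0,0,0,0.02]]'; python3 go.py .6673 .0725 .2 -10.5
```

```text
time: 12.5
position: [0.4847, -0.2502, 0.222]
tool_rot: [-0.004, 0.766, 0.643, -0.007]
contact_force: [0.3, 0.8, -2.0]
opening: 0.0279
t 12.5 pos [ 484.7 -250.2  222. ] yaw -10.0 turn 0.009 rad q6 -0.31 F [ 0.3  0.8 -2. ] open 0.0279
shift now [349.7 124.1  17.9]  after turn [350.7 121.1  17.9] mm
```

```bash
python3 -m inch '[[0.045,0.0155,0,0,0.02],[0.045,0.0155,0,0,0.02],[0.045,0.0155,0,0,0.02],[0.045,0.0155,0,0,0.02],[0.045,0.0155,0,0,0.02],[0.045,0.0155,0,0,0.02],[0.03,0.01,0,0,0.02],[0.02,0.008,0,0,0.02],[0,0,0,0,0.02],[0,0,0,0,0.02],[0,0,0,0,0.02]]'; python3 go.py .6673 .0725 .2 -10.5
```

```text
time: 13.6
position: [0.6563, 0.0536, 0.2142]
tool_rot: [-0.006, 0.778, 0.628, -0.012]
contact_force: [0.0, 0.4, -3.0]
opening: 0.0284
t 13.6 pos [656.3  53.6 214.2] yaw -12.2 turn -0.030 rad q6 0.28 F [ 0.   0.4 -3. ] open 0.0284
shift now [21.   7.1 13.8]  after turn [20.8  7.7 13.8] mm
```

```bash
cat > tip.py <<'E'
import sys
from go import *
L=float(sys.argv[1]); X,Y=map(float,sys.argv[2:4])
s,M=axes(); p=s['position']; z=M[:,2]; t=p+z*L
print('tip',(t*1000).round(1),'tilt deg',(np.degrees(z[:2])).round(2),'shift tip (tool xy mm)',(M.T@(np.array([X,Y,t[2]])-t)*1000).round(1))
E
python3 -m inch '[[0.021,0.0075,0.005,-0.03,0.02],[0,0,0.01,0,0.02],[0,0,0,0,0.02],[0,0,0,0,0.02],[0,0,0,0,0.02]]'; python3 tip.py 0.0467 .6673 .0725; python3 go.py .6673 .0725 .12 -10.5
python3 - <<'E'
from h import *
snap('wrist','w8'); crop('w8',180,100,460,400,2.0,'w8c'); 
for P in ([.667,.0725,.106],[.648,-.018,.106]): print(proj('w8',P).round(1))
im=snap('side','side2')['pixels']; cv2.imwrite('pics/s2d.png',cv2.resize(im[110:245,330:450],None,fx=5,fy=4.4,interpolation=cv2.INTER_CUBIC)) 
E
```

```text
time: 14.1
position: [0.6671, 0.0699, 0.1984]
tool_rot: [-0.007, 0.77, 0.638, -0.012]
contact_force: [0.4, 0.5, -3.2]
opening: 0.0282
tip [665.8  69.6 151.7] tilt deg [-1.55 -0.32] shift tip (tool xy mm) [ 3.1  1.  -0.1]
t 14.1 pos [667.1  69.9 198.4] yaw -10.8 turn -0.005 rad q6 0.28 F [ 0.4  0.5 -3.2] open 0.0282
shift now [ 3.4  1.8 78.4]  after turn [ 3.4  1.8 78.4] mm
[319.6 203.4]
[317.5 299.1]
```

View pics/w8c.png

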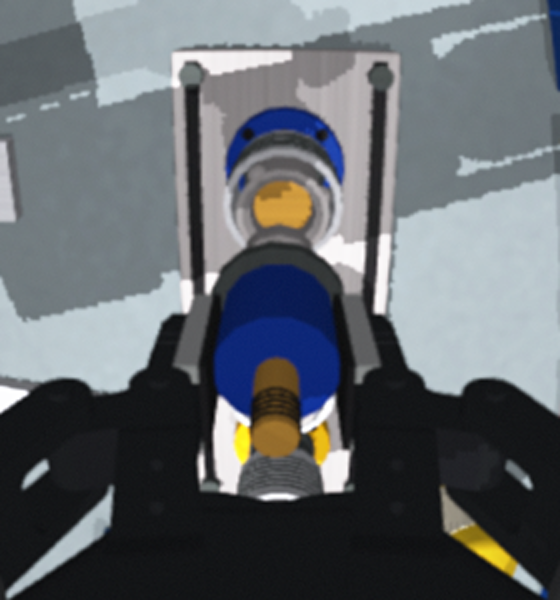

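View pics/s2d.png

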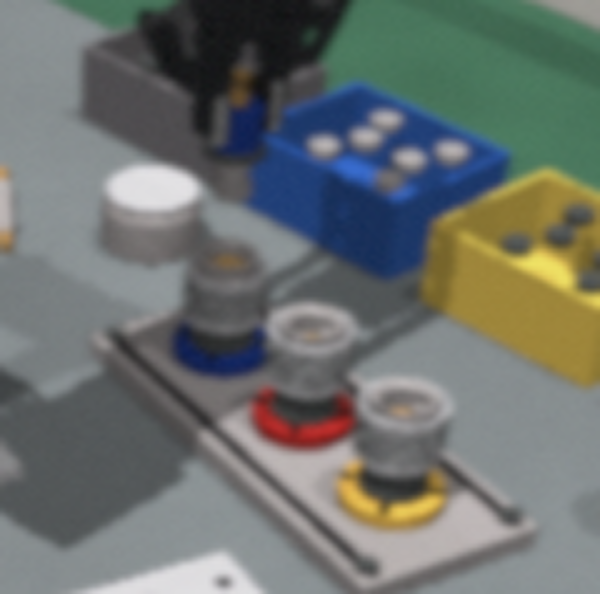

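```bash
python3 - <<'E'
from h import *
im=cv2.imread('pics/w8.png')[150:230,280:370]; cv2.imwrite('pics/w8d.png',cv2.resize(im,None,fx=8,fy=7,interpolation=cv2.INTER_CUBIC))
im=cv2.imread('pics/side2.png')[115:195,340:410]; cv2.imwrite('pics/s2e.png',cv2.resize(im,None,fx=8,fy=7,interpolation=cv2.INTER_CUBIC))
for P in ([.6658,.0696,.1517],[.6667,.0698,.187],[.6673,.0725,.106],[.6673,.0695,.106],[.664,.0725,.106]): print(P,proj('side2',P).round(1), proj('w8',P).round(1))
E
```

```text
[0.6658, 0.0696, 0.1517] [375.8 154.4] [317.3 229.2]
[0.6667, 0.0698, 0.187] [376.6 144. ] [317.1 253.2]
[0.6673, 0.0725, 0.106] [374.6 166.6] [320.  203.3]
[0.6673, 0.0695, 0.106] [375.3 167. ] [320.7 206.8]
[0.664, 0.0725, 0.106] [373.8 167. ] [315.9 204. ]
```

View pics/w8d.png

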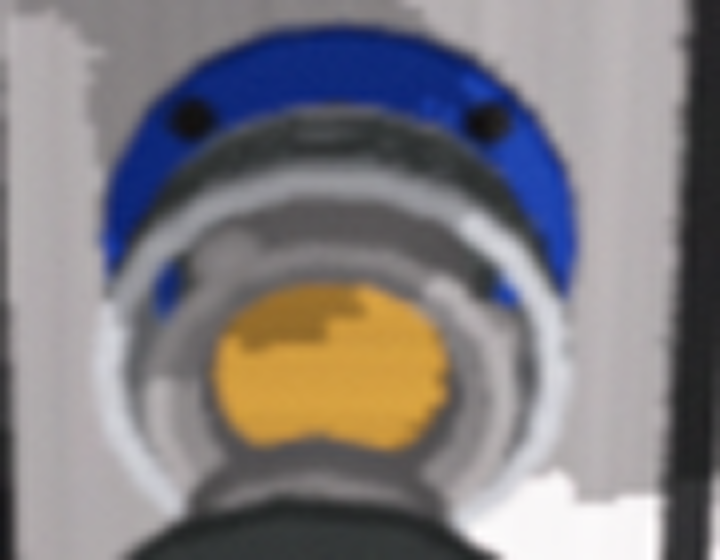

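View pics/s2e.png

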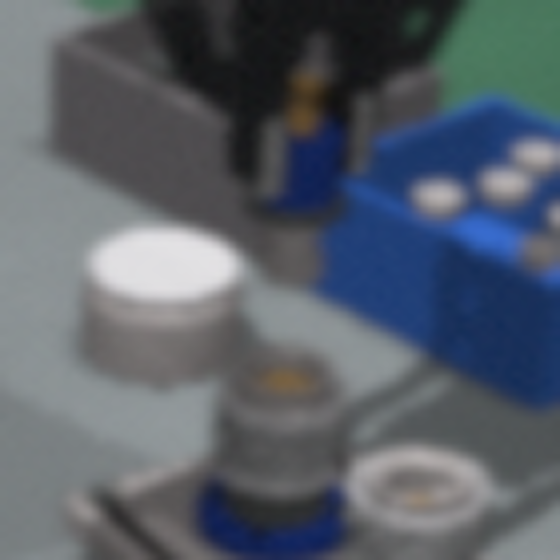

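```bash
python3 - <<'E'
from h import *
im=cv2.imread('pics/w3.png')[155:260,280:370]; cv2.imwrite('pics/w3d.png',cv2.resize(im,None,fx=6,fy=6,interpolation=cv2.INTER_CUBIC))
im=cv2.imread('pics/w5.png')[145:235,280:370]; cv2.imwrite('pics/w5d.png',cv2.resize(im,None,fx=6,fy=6,interpolation=cv2.INTER_CUBIC))
th=np.linspace(0,2*np.pi,12,endpoint=False)
for f,zs in(('w3',.102),('w5',.095),('w8',.095)):
  for r,z in ((.019,.106),(.025,zs)):
    q=np.array([proj(f,[.6673+r*np.cos(t),.0705+r*np.sin(t),z]) for t in np.linspace(0,2*np.pi,60)])
    print(f,r,'u',q[:,0].min().round(1),q[:,0].max().round(1),'v',q[:,1].min().round(1),q[:,1].max().round(1))
E
```

```text
w3 0.019 u 292.3 347.2 v 195.7 246.9
w3 0.025 u 284.3 355.2 v 185.6 251.8
w5 0.019 u 301.2 346.8 v 180.7 224.2
w5 0.025 u 294.8 352.3 v 170.8 225.9
w8 0.019 u 296.8 344.2 v 182.6 227.6
w8 0.025 u 290.8 350.7 v 172.1 229.2
```

View pics/w3d.png

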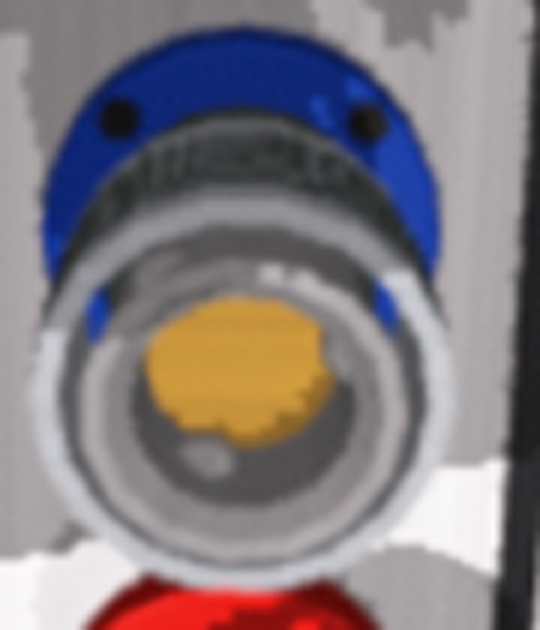

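View pics/w5d.png

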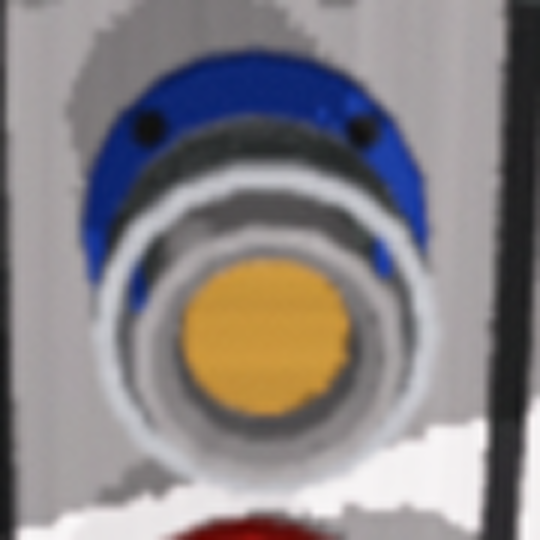

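```bash
python3 -m inch '[[0,0.001,0.008,0,0.02],[0,0,0.008,0,0.02],[0,0,0.008,0,0.02],[0,0,0.008,0,0.02],[0,0,0,0,0.02],[0,0,0,0,0.02]]'; python3 tip.py 0.0467 .667 .0695; python3 go.py .667 .0695 .12 -10.5
```

```text
time: 14.8
position: [0.667, 0.0691, 0.1636]
tool_rot: [-0.007, 0.77, 0.637, -0.012]
contact_force: [-0.8, -0.1, -2.6]
opening: 0.0284
tip [665.7  68.9 116.9] tilt deg [-1.55 -0.31] shift tip (tool xy mm) [ 0.9  1.2 -0. ]
t 14.8 pos [667.   69.1 163.6] yaw -10.8 turn -0.005 rad q6 0.28 F [-0.8 -0.1 -2.6] open 0.0284
shift now [ 0.8  1.1 43.6]  after turn [ 0.8  1.1 43.6] mm
```

```bash
python3 -m inch '[[0.0008,0.0007,0.005,0,0.02],[0,0,0.005,0,0.02],[0,0,0.005,0,0.02],[0,0,0.005,0,0.02],[0,0,0.003,0,0.02],[0,0,0,0,0.02]]'; python3 tip.py 0.0467 .667 .0695; python3 go.py .667 .0695 .12 -10.5
```

```text
time: 15.4
position: [0.6678, 0.0698, 0.1396]
tool_rot: [-0.006, 0.77, 0.637, -0.012]
contact_force: [-0.3, -1.0, -1.7]
opening: 0.0283
tip [666.6  69.5  92.9] tilt deg [-1.45 -0.31] shift tip (tool xy mm) [ 0.   0.4 -0. ]
t 15.4 pos [667.8  69.8 139.6] yaw -10.8 turn -0.005 rad q6 0.28 F [-0.3 -1.  -1.7] open 0.0283
shift now [-0.2 -0.2 19.6]  after turn [-0.2 -0.2 19.6] mm
```

Tip is in the bore with no side load. Continuing to push.

```bash
python3 -m inch '[[0,0,0.005,0,0.02],[0,0,0.005,0,0.02],[0,0,0.004,0,0.02],[0,0,0.003,0,0.02]]' 80; python3 go.py .667 .0695 .12 -10.5; python3 -m inch '[[0,0,0.004,0,0.02],[0,0,0.004,0,0.02]]'; python3 go.py .667 .0695 .12 -10.5
```

```text
time: 15.8
position: [0.6677, 0.0694, 0.1239]
tool_rot: [-0.005, 0.77, 0.637, -0.011]
contact_force: [-0.2, -0.1, 0.2]
opening: 0.0278
t 15.8 pos [667.7  69.4 123.9] yaw -10.8 turn -0.005 rad q6 0.28 F [-0.2 -0.1  0.2] open 0.0278
shift now [-0.  -0.6  4. ]  after turn [-0.  -0.6  4. ] mm
time: 16.0
position: [0.6678, 0.0696, 0.1184]
tool_rot: [-0.005, 0.77, 0.637, -0.01]
contact_force: [-9.3, -0.9, 30.7]
opening: 0.0275
t 16.0 pos [667.8  69.6 118.4] yaw -10.8 turn -0.005 rad q6 0.28 F [-9.3 -0.9 30.7] open 0.0275
shift now [-0.2 -0.8 -1.6]  after turn [-0.2 -0.8 -1.6] mm
```

```bash
python3 -m inch '[[0,0,0.001,0,0.02],[0,0,0,0,0.05],[0,0,0,0,0.06],[0,0,0,0,0.06],[0,0,-0.02,0,0.06],[0,0,-0.03,0,0.06],[0,0,-0.03,0,0.06],[0,0,-0.03,0,0.06],[0,0,0,0,0.06],[0,0,0,0,0.06]]'; python3 go.py .6505 -.018 .2 -10.5
python3 - <<'E'
from h import *
snap('wrist','w9'); crop('w9',220,140,420,370,2.6,'w9c'); 
im=snap('side','side3')['pixels']; cv2.imwrite('pics/s3e.png',cv2.resize(im[130:240,345:445],None,fx=6,fy=5.4,interpolation=cv2.INTER_CUBIC))
E
```

```text
time: 17.0
position: [0.6706, 0.0706, 0.227]
tool_rot: [-0.006, 0.77, 0.637, -0.011]
contact_force: [0.2, -0.1, -0.3]
opening: 0.0606
t 17.0 pos [670.6  70.6 227. ] yaw -10.8 turn -0.005 rad q6 0.28 F [ 0.2 -0.1 -0.3] open 0.0606
shift now [-90.6  -2.5  27.9]  after turn [-90.6  -3.   27.9] mm
```

View pics/w9c.png

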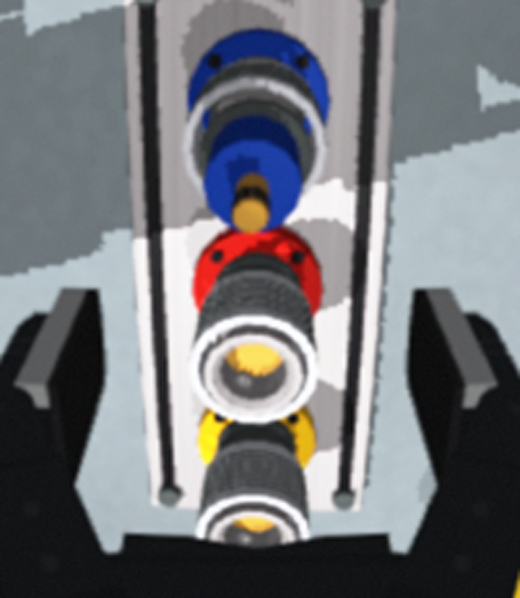

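View pics/s3e.png

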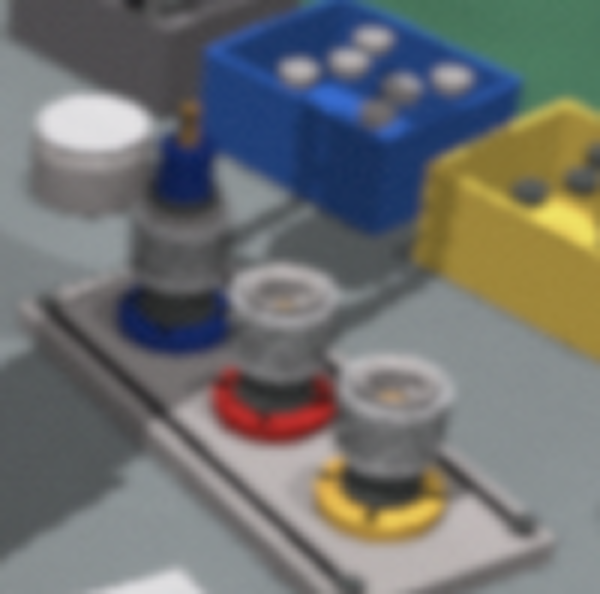

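```bash
python3 - <<'E'
from h import *
im=cv2.imread('pics/w9.png')[140:235,280:360]
S=8
big=cv2.resize(im,None,fx=S,fy=S*.75,interpolation=cv2.INTER_CUBIC)
cv2.imwrite('pics/w9d.png',big[:600])
for z in (.102,.095,.062,.055):
    q=np.array([proj('w9',[.667+.025*np.cos(t),.0695+.025*np.sin(t),z]) for t in np.linspace(0,2*np.pi,60)])
    q=(q-[280,140])*[S,S*.75]; print(z,'u',q[:,0].min().round(1),q[:,0].max().round(1),'v',q[:,1].min().round(1),q[:,1].max().round(1))
E
```

```text
0.102 u 74.8 517.0 v 178.4 496.4
0.095 u 81.5 513.4 v 168.9 480.1
0.062 u 109.2 498.3 v 129.8 412.2
0.055 u 114.4 495.5 v 122.5 399.5
```

View pics/w9d.png

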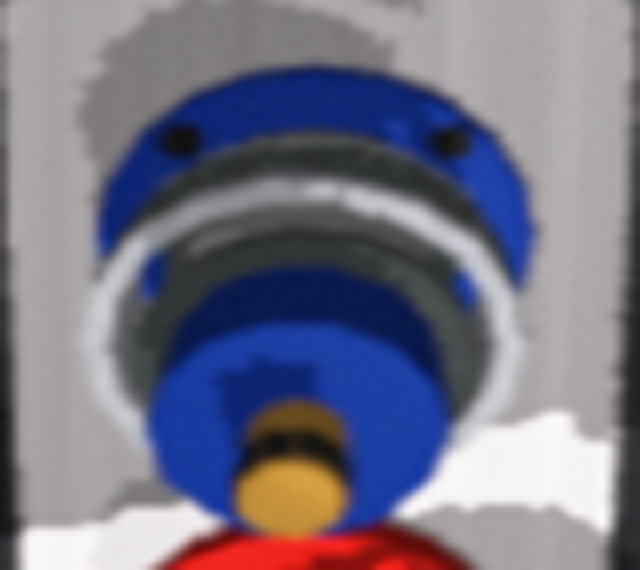

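```bash
python3 - <<'E'
from h import *
L=[cv2.resize(cv2.imread(f'pics/{f}.png')[150:205,360:392],None,fx=8,fy=8,interpolation=cv2.INTER_CUBIC) for f in('side0','side1','side3')]
cv2.imwrite('pics/cmp.png',np.hstack(L))
E
```

```text
(no output)
```

View pics/cmp.png

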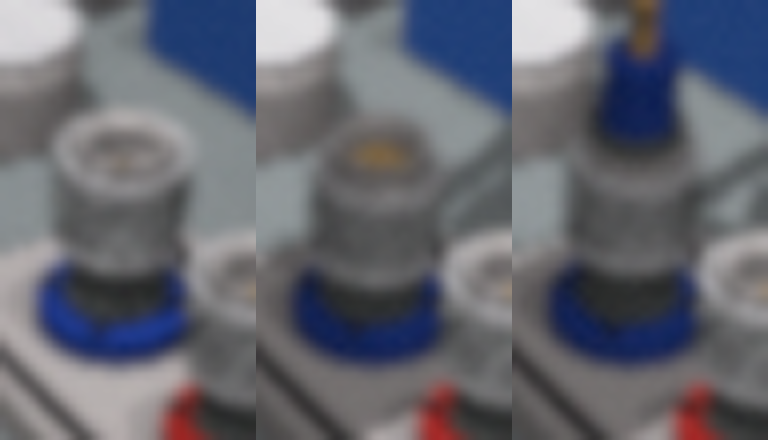

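```bash
python3 - <<'E'
from h import *
for f in('side0','side1','side3'):
    im=cv2.imread(f'pics/{f}.png').astype(int); print(f,[im[v,373:378].mean(0).mean().round().astype(int) for v in range(170,196)])
E
```

```text
side0 [np.int64(125), np.int64(119), np.int64(127), np.int64(136), np.int64(123), np.int64(102), np.int64(90), np.int64(91), np.int64(96), np.int64(102), np.int64(105), np.int64(107), np.int64(110), np.int64(103), np.int64(76), np.int64(50), np.int64(44), np.int64(48), np.int64(53), np.int64(57), np.int64(64), np.int64(72), np.int64(71), np.int64(60), np.int64(70), np.int64(108)]
side1 [np.int64(96), np.int64(92), np.int64(92), np.int64(100), np.int64(111), np.int64(110), np.int64(100), np.int64(89), np.int64(84), np.int64(84), np.int64(84), np.int64(85), np.int64(88), np.int64(95), np.int64(101), np.int64(92), np.int64(65), np.int64(50), np.int64(47), np.int64(48), np.int64(48), np.int64(50), np.int64(50), np.int64(48), np.int64(54), np.int64(75)]
side3 [np.int64(78), np.int64(91), np.int64(104), np.int64(110), np.int64(104), np.int64(92), np.int64(86), np.int64(85), np.int64(85), np.int64(88), np.int64(92), np.int64(96), np.int64(101), np.int64(95), np.int64(73), np.int64(51), np.int64(45), np.int64(47), np.int64(48), np.int64(49), np.int64(49), np.int64(49), np.int64(51), np.int64(49), np.int64(54), np.int64(75)]
```

```bash
python3 -m inch '[[-0.045,-0.002,0,0,0.085],[-0.042,-0.001,0.01,0,0.085],[0,0,0.01,0,0.085],[0,0,0,0,0.085],[0,0,0,0,0.085],[0,0,0,0,0.085]]'; python3 go.py .6505 -.018 .15 -10.5
cat > circ.py <<'E'
import sys
from h import *
f,x,y,z,r=sys.argv[1],*map(float,sys.argv[2:6])
q=np.array([proj(f,[x+r*np.cos(t),y+r*np.sin(t),z]) for t in np.linspace(0,2*np.pi,90)])
a=q.min(0);b=q.max(0);c=((a+b)/2).astype(int);h=48
u0,v0=max(c[0]-h,0),max(c[1]-h,0);S=6
im=cv2.imread(f'pics/{f}.png')[v0:v0+2*h,u0:u0+2*h]; im=cv2.resize(im,None,fx=S,fy=S,interpolation=cv2.INTER_CUBIC)
for p in q: cv2.circle(im,tuple(((p-[u0,v0]+.5)*S-.5).astype(int)),1,(255,0,255),-1)
cv2.imwrite(f'pics/{sys.argv[6]}.png',im); print(a.round(1),b.round(1))
E
python3 -c "
from h import *
snap('wrist','w10')"; python3 circ.py w10 .6505 -.018 .102 .025 w10c
```

```text
time: 17.7
position: [0.6482, -0.0145, 0.1993]
tool_rot: [-0.01, 0.769, 0.639, -0.015]
contact_force: [-0.4, -0.6, 0.3]
opening: 0.085
t 17.7 pos [648.2 -14.5 199.3] yaw -10.6 turn -0.002 rad q6 0.15 F [-0.4 -0.6  0.3] open 0.0850
shift now [-2.6  4.6 49.2]  after turn [-2.6  4.6 49.2] mm
[294.6 178.4] [355.7 236.2]
```

View pics/w10c.png

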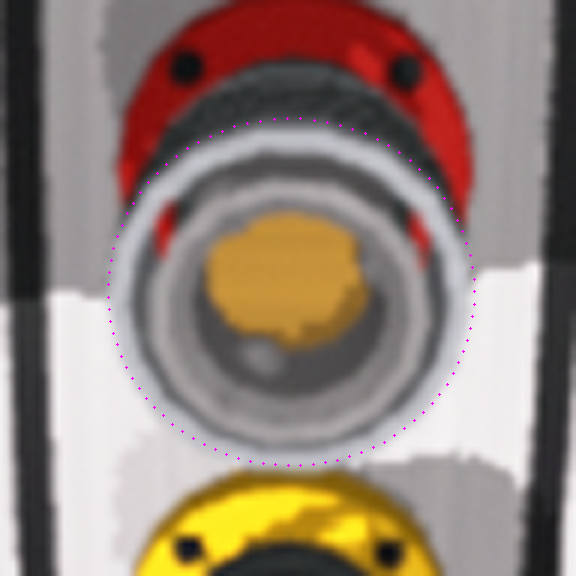

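```bash
python3 -m inch '[[-0.0025,0.0045,0.022,0,0.085],[0,0,0.022,0,0.085],[0,0,0.022,0,0.085],[0,0,0.022,0,0.085],[0,0,0.01,0,0.085],[0,0,0,0,0.085],[0,0,0,0,0.085]]'; python3 go.py .6505 -.018 .074 -10.5
```

```text
time: 18.45
position: [0.6537, -0.0122, 0.1023]
tool_rot: [-0.007, 0.767, 0.642, -0.011]
contact_force: [0.7, 0.5, 1.0]
opening: 0.085
t 18.4 pos [653.7 -12.2 102.3] yaw -10.2 turn 0.006 rad q6 0.15 F [0.7 0.5 1. ] open 0.0850
shift now [-6.1 -1.4 28.4]  after turn [-6.1 -1.4 28.4] mm
```

```bash
python3 -m inch '[[-0.006,-0.002,0.006,0.005,0.085],[0,0,0.008,0,0.085],[0,0,0.008,0,0.085],[0,0,0.006,0,0.085],[0,0,0,0,0.085],[0,0,0,0,0.085]]'; python3 go.py .6505 -.018 .074 -10.5
```

```text
time: 19.05
position: [0.6516, -0.0184, 0.0753]
tool_rot: [-0.005, 0.769, 0.639, -0.009]
contact_force: [0.3, -0.1, 0.4]
opening: 0.0851
t 19.1 pos [651.6 -18.4  75.3] yaw -10.5 turn 0.000 rad q6 0.14 F [ 0.3 -0.1  0.4] open 0.0851
shift now [ 0.2 -1.2  1.3]  after turn [ 0.2 -1.2  1.3] mm
```

```bash
python3 -m inch '[[0,-0.001,0.001,0,0.06],[0,0,0,0,0.05],[0,0,0,0,0.045],[0,0,0,0,0.04],[0,0,0,0,0.04],[0,0,0,0,0.04]]' 60; python3 go.py .6505 -.018 .074 -10.5;  python3 -m inch '[[0,0,0.005,0,0.04],[0,0,0.005,0,0.04],[0,0,0.005,0,0.04],[0,0,0.005,0,0.04],[0,0,0.005,0,0.04]]'; python3 go.py .6505 -.018 .062 -10.5
```

```text
time: 19.65
position: [0.6495, -0.018, 0.0756]
tool_rot: [-0.005, 0.769, 0.639, -0.009]
contact_force: [-2.6, 0.7, -0.1]
opening: 0.0486
t 19.6 pos [649.5 -18.   75.6] yaw -10.5 turn -0.001 rad q6 0.14 F [-2.6  0.7 -0.1] open 0.0486
shift now [0.2 1.1 1.6]  after turn [0.2 1.1 1.6] mm
time: 20.15
position: [0.6495, -0.0179, 0.0634]
tool_rot: [-0.004, 0.769, 0.639, -0.007]
contact_force: [-9.8, 0.4, 28.7]
opening: 0.0489
t 20.1 pos [649.5 -17.9  63.4] yaw -10.5 turn -0.001 rad q6 0.14 F [-9.8  0.4 28.7] open 0.0489
shift now [0.1 1.  1.4]  after turn [0.1 1.  1.4] mm
```

```bash
python3 -m inch '[[0,0,0,0,0.06],[0,0,0,0,0.085],[0,0,0,0,0.085],[0,0,0,0,0.085],[0,0,-0.02,0,0.085],[0,0,-0.02,0,0.085],[0,0,-0.03,0,0.085],[0,0,-0.03,0,0.085],[0,0,-0.03,0,0.085],[0,0,0,0.145,0.085],[0,0,0,0.145,0.085],[0,0,0,0,0.085]]'; python3 go.py .4225 -.3655 .2 -27.5; python3 - <<'E'
from h import *
snap('side','side4')
for f in('side0','side4'):
    im=cv2.imread(f'pics/{f}.png').astype(int); print(f,[int(im[v,390:395].mean()) for v in range(188,212)])
E
```

```text
time: 21.35
position: [0.6528, -0.0176, 0.1917]
tool_rot: [-0.004, 0.856, 0.518, -0.01]
contact_force: [0.4, -0.3, -0.1]
opening: 0.0848
t 21.4 pos [652.8 -17.6 191.7] yaw -27.7 turn -0.003 rad q6 0.44 F [ 0.4 -0.3 -0.1] open 0.0848
shift now [-415.1  -42.7   -2.2]  after turn [-415.   -43.8   -2.2] mm
side0 [130, 142, 129, 107, 98, 99, 100, 96, 93, 93, 97, 100, 84, 58, 44, 44, 52, 61, 72, 81, 82, 72, 66, 84]
side4 [93, 100, 111, 114, 106, 92, 86, 87, 90, 92, 93, 98, 104, 99, 76, 53, 48, 52, 61, 74, 79, 73, 70, 88]
```

```bash
python3 -m inch '[[-0.044,-0.0045,0,0,0.06],[-0.044,-0.0045,0,0,0.06],[-0.044,-0.0045,0,0,0.06],[-0.044,-0.0045,0,0,0.06],[-0.044,-0.0045,0,0,0.06],[-0.044,-0.0045,0,0,0.06],[-0.044,-0.0045,0,0,0.06],[-0.044,-0.0045,0,0,0.06],[-0.03,-0.003,0,0,0.06],[-0.01,-0.003,0,0,0.06],[0,0,0,0,0.06],[0,0,0,0,0.06],[0,0,0,0,0.06]]'; python3 go.py .4225 -.3655 .15 -27.5
```

```text
time: 22.7
position: [0.4314, -0.3572, 0.1868]
tool_rot: [-0.011, 0.844, 0.536, -0.013]
contact_force: [0.2, 0.9, 0.2]
opening: 0.0599
t 22.7 pos [ 431.4 -357.2  186.8] yaw -25.1 turn 0.041 rad q6 -0.26 F [0.2 0.9 0.2] open 0.0599
shift now [-10.9  -3.3  37. ]  after turn [-11.   -2.8  37. ] mm
```

```bash
python3 -m inch '[[-0.011,-0.003,0.02,0.041,0.06],[0,0,0.02,0,0.06],[0,0,0.02,0,0.06],[0,0,0.02,0,0.06],[0,0,0,0,0.06],[0,0,0,0,0.06]]'; python3 go.py .4228 -.3657 .062 -27.5; python3 -c "
from h import *
snap('wrist','w11')"; python3 circ.py w11 .4225 -.3655 .086 .015 w11c
```

```text
time: 23.3
position: [0.4276, -0.3594, 0.1059]
tool_rot: [-0.01, 0.851, 0.524, -0.012]
contact_force: [0.2, 0.4, 0.1]
opening: 0.0598
t 23.3 pos [ 427.6 -359.4  105.9] yaw -26.8 turn 0.013 rad q6 -0.23 F [0.2 0.4 0.1] open 0.0598
shift now [-7.4 -0.2 44. ]  after turn [-7.4 -0.1 44. ] mm
[290.1 235.2] [340.8 279.7]
```

View pics/w11c.png

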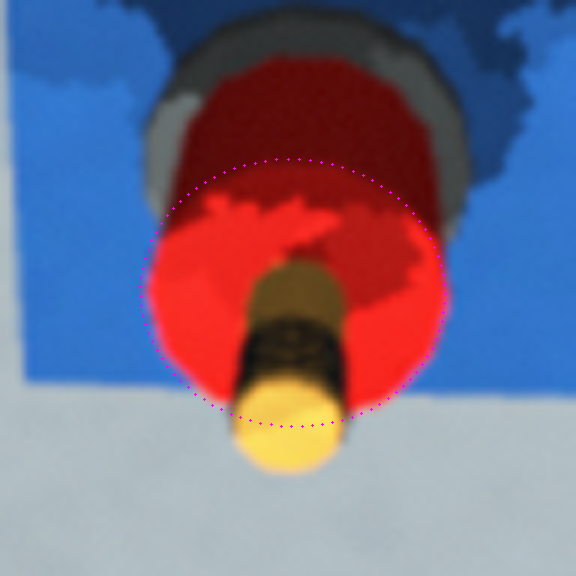

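Red adapter's head matches the predicted circle to within about 1 px. Descending.

```bash
python3 -m inch '[[-0.0075,0,0.008,0.01,0.06],[0,0,0.01,0,0.06],[0,0,0.01,0,0.06],[0,0,0.009,0,0.06],[0,0,0,0,0.06],[0,0,0,0,0.06]]'; python3 go.py .4228 -.3657 .062 -27.5
```

```text
time: 23.95
position: [0.4242, -0.3672, 0.0682]
tool_rot: [-0.008, 0.854, 0.52, -0.011]
contact_force: [-0.4, -0.0, 0.7]
opening: 0.0601
t 23.9 pos [ 424.2 -367.2   68.2] yaw -27.3 turn 0.003 rad q6 -0.23 F [-0.4 -0.   0.7] open 0.0601
shift now [ 0.8 -1.7  6.2]  after turn [ 0.8 -1.7  6.2] mm
```

```bash
python3 -m inch '[[0,-0.001,0.005,0,0.06],[0,0,0,0,0.05],[0,0,0,0,0.03],[0,0,0,0,0.02],[0,0,0,0,0.02],[0,0,0,0,0.02],[0,0,0,0,0.02]]' 60; python3 tip.py 0.0467 .4228 -.3657; python3 go.py .4228 -.3657 .062 -27.5
```

```text
time: 24.65
position: [0.4231, -0.3667, 0.0636]
tool_rot: [-0.007, 0.854, 0.52, -0.011]
contact_force: [-0.3, 0.3, 0.4]
opening: 0.0279
tip [ 421.8 -366.7   16.9] tilt deg [-1.52  0.04] shift tip (tool xy mm) [ 1.3  0.4 -0. ]
t 24.6 pos [ 423.1 -366.7   63.6] yaw -27.3 turn 0.003 rad q6 -0.23 F [-0.3  0.3  0.4] open 0.0279
shift now [ 0.8 -0.7  1.6]  after turn [ 0.8 -0.7  1.6] mm
```

```bash
python3 -m inch '[[0,0,-0.01,0,0.02],[0,0,-0.02,0,0.02],[0,0,-0.03,0,0.02],[0,0,-0.03,0,0.02],[0,0,-0.03,0,0.02],[0,0,-0.03,0,0.02],[0,0,0,-0.145,0.02],[0,0,0,-0.145,0.02],[0,0,0,0,0.02]]'; python3 go.py .650 -.018 .2 -10.5
```

```text
time: 25.55
position: [0.4269, -0.3659, 0.2226]
tool_rot: [-0.009, 0.767, 0.642, -0.01]
contact_force: [0.0, 0.9, -2.9]
opening: 0.0283
t 25.6 pos [ 426.9 -365.9  222.6] yaw -10.2 turn 0.006 rad q6 -0.54 F [ 0.   0.9 -2.9] open 0.0283
shift now [381.9 158.8  17.3]  after turn [382.8 156.5  17.3] mm
```

```bash
python3 -m inch '[[0.04,0.0165,0,0,0.02],[0.04,0.0165,0,0,0.02],[0.04,0.0165,0,0,0.02],[0.04,0.0165,0,0,0.02],[0.04,0.0165,0,0,0.02],[0.04,0.0165,0,0,0.02],[0.04,0.0165,0,0,0.02],[0.04,0.0165,0,0,0.02],[0.03,0.012,0,0,0.02],[0.015,0.006,0,0,0.02],[0,0,0,0,0.02],[0,0,0,0,0.02],[0,0,0,0,0.02]]'; python3 go.py .650 -.018 .2 -10.5
```

```text
time: 26.85
position: [0.6483, -0.0261, 0.2135]
tool_rot: [-0.011, 0.78, 0.625, -0.014]
contact_force: [0.1, 0.3, -2.5]
opening: 0.028
t 26.9 pos [648.3 -26.1 213.5] yaw -12.6 turn -0.037 rad q6 0.16 F [ 0.1  0.3 -2.5] open 0.0280
shift now [ 8.4  0.3 13.4]  after turn [ 8.4  0.6 13.4] mm
```

```bash
python3 -m inch '[[0.0085,0.001,0.01,-0.037,0.02],[0,0,0.01,0,0.02],[0,0,0.01,0,0.02],[0,0,0.01,0,0.02],[0,0,0,0,0.02],[0,0,0,0,0.02],[0,0,0,0,0.02]]'; python3 tip.py 0.0476 .650 -.018; python3 go.py .650 -.018 .2 -10.5;python3 - <<'E'
from h import *
snap('wrist','w12'); im=cv2.imread('pics/w12.png')[150:340,240:400]; cv2.imwrite('pics/w12c.png',cv2.resize(im,None,fx=4,fy=3.1,interpolation=cv2.INTER_CUBIC))
im=snap('side','side5')['pixels']; cv2.imwrite('pics/s5e.png',cv2.resize(im[130:240,345:445],None,fx=6,fy=5.4,interpolation=cv2.INTER_CUBIC))
E
```

```text
time: 27.55
position: [0.6472, -0.0216, 0.1692]
tool_rot: [-0.012, 0.77, 0.638, -0.015]
contact_force: [0.7, -0.5, -2.1]
opening: 0.0281
tip [645.4 -21.7 121.6] tilt deg [-2.24 -0.03] shift tip (tool xy mm) [ 4.5  3.9 -0.2]
t 27.6 pos [647.2 -21.6 169.2] yaw -10.7 turn -0.004 rad q6 0.14 F [ 0.7 -0.5 -2.1] open 0.0281
shift now [  3.9   0.8 -30.9]  after turn [  3.9   0.9 -30.9] mm
```

View pics/s5e.png

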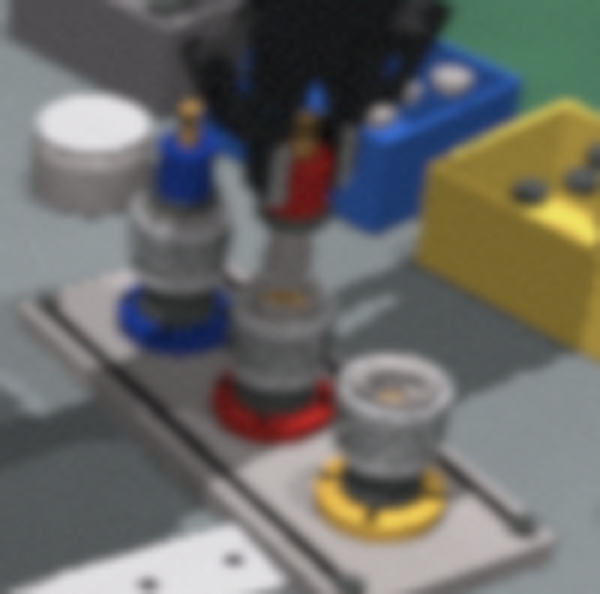

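View pics/w12c.png

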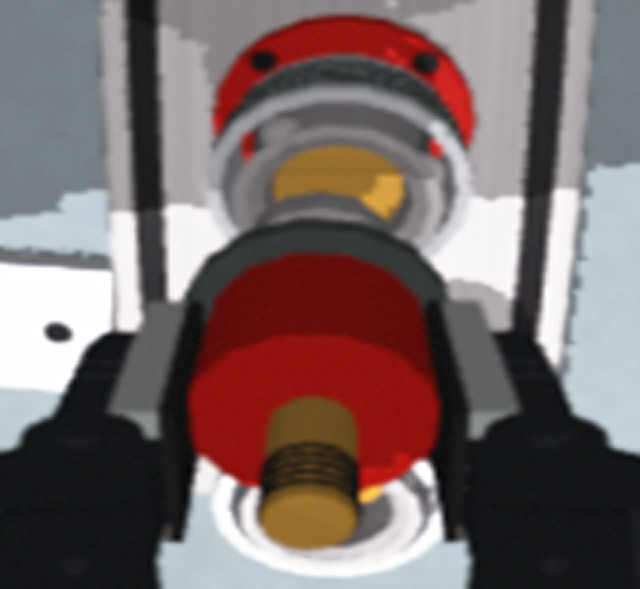

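```bash
python3 -m inch '[[0.0042,0.0027,0,0,0.02],[0,0,0.003,0,0.02],[0,0,0,0,0.02]]'; python3 tip.py 0.0476 .650 -.018;python3 -m inch '[[0,0,0.005,0,0.02],[0,0,0.005,0,0.02],[0,0,0.005,0,0.02],[0,0,0,0,0.02]]'; python3 tip.py 0.0476 .650 -.018;
```

```text
time: 27.95
position: [0.6518, -0.0175, 0.1674]
tool_rot: [-0.011, 0.77, 0.638, -0.014]
contact_force: [-0.3, -0.4, -2.7]
opening: 0.0282
tip [650.1 -17.5 119.8] tilt deg [-2.05 -0.03] shift tip (tool xy mm) [-0.5 -0.   0. ]
time: 28.35
position: [0.651, -0.0174, 0.1508]
tool_rot: [-0.011, 0.77, 0.638, -0.014]
contact_force: [0.2, 0.4, -3.4]
opening: 0.028
tip [649.3 -17.4 103.2] tilt deg [-2.09 -0.04] shift tip (tool xy mm) [-0.4  0.8 -0. ]
```

```bash
python3 -m inch '[[-0.0003,0.0002,0.005,0,0.02],[0,0,0.005,0,0.02],[0,0,0.005,0,0.02],[0,0,0,0,0.02]]'; python3 tip.py 0.0476 .650 -.018;python3 -m inch '[[0,0,0.005,0,0.02],[0,0,0.005,0,0.02],[0,0,0.003,0,0.02]]' 80; python3 tip.py 0.0476 .650 -.018
```

```text
time: 28.75
position: [0.6504, -0.0187, 0.1373]
tool_rot: [-0.01, 0.77, 0.638, -0.014]
contact_force: [-0.1, 0.4, -2.6]
opening: 0.0279
tip [648.8 -18.8  89.8] tilt deg [-2.03 -0.13] shift tip (tool xy mm) [ 1.   1.1 -0. ]
time: 29.05
position: [0.6505, -0.0189, 0.1249]
tool_rot: [-0.01, 0.77, 0.638, -0.014]
contact_force: [-1.3, 0.1, 0.4]
opening: 0.0273
tip [648.9 -19.   77.4] tilt deg [-1.9  -0.15] shift tip (tool xy mm) [ 1.2  0.9 -0. ]
```

```bash
python3 -m inch '[[0.0005,0.0005,0.005,0,0.02],[0,0,0.005,0,0.02],[0,0,0.004,0,0.02]]'; python3 go.py .650 -.018 .12
```

```text
time: 29.35
position: [0.6507, -0.0187, 0.1192]
tool_rot: [-0.008, 0.77, 0.638, -0.013]
contact_force: [-8.7, -0.2, 20.3]
opening: 0.0276
t 29.4 pos [650.7 -18.7 119.2] yaw -10.7 turn 0.000 rad q6 0.14 F [-8.7 -0.2 20.3] open 0.0276
shift now [ 0.5 -0.8 -0.8]  after turn [ 0.5 -0.8 -0.8] mm
```

```bash
python3 -m inch '[[0,0,0.005,0,0.02],[0,0,0.005,0,0.02]]'; python3 - <<'E'
from h import *
snap('side','side6')
for f in('side0','side4','side6'):
    im=cv2.imread(f'pics/{f}.png').astype(int); print(f,[int(im[v,390:395].mean()) for v in range(188,212)])
E
python3 -m inch '[[0,0,0,0,0.05],[0,0,0,0,0.06],[0,0,0,0,0.06],[0,0,-0.02,0,0.06],[0,0,-0.03,0,0.06],[0,0,-0.03,0,0.06],[0,0,-0.03,0,0.06],[0,0,0,0,0.06]]'; python3 go.py .634 -.1065 .2 -10.5; python3 -c "
from h import *
snap('side','side7'); im=cv2.imread('pics/side7.png');cv2.imwrite('pics/s7e.png',cv2.resize(im[130:240,345:445],None,fx=6,fy=5.4,interpolation=cv2.INTER_CUBIC))
print([int(im[v,390:395].astype(int).mean()) for v in range(188,212)])"
```

```text
time: 29.55
position: [0.6507, -0.0187, 0.1191]
tool_rot: [-0.006, 0.77, 0.638, -0.011]
contact_force: [-9.6, -1.2, 24.2]
opening: 0.0274
side0 [130, 142, 129, 107, 98, 99, 100, 96, 93, 93, 97, 100, 84, 58, 44, 44, 52, 61, 72, 81, 82, 72, 66, 84]
side4 [93, 100, 111, 114, 106, 92, 86, 87, 90, 92, 93, 98, 104, 99, 76, 53, 48, 52, 61, 74, 79, 73, 70, 88]
side6 [105, 113, 107, 95, 89, 89, 88, 87, 87, 89, 96, 97, 82, 59, 47, 46, 48, 51, 56, 62, 67, 64, 64, 83]
time: 30.4
position: [0.6547, -0.0172, 0.2277]
tool_rot: [-0.008, 0.77, 0.638, -0.011]
contact_force: [1.2, -0.4, 0.1]
opening: 0.0602
t 30.4 pos [654.7 -17.2 227.7] yaw -10.7 turn -0.003 rad q6 0.14 F [ 1.2 -0.4  0.1] open 0.0602
shift now [-91.4  -3.2  28.4]  after turn [-91.4  -3.4  28.4] mm
[106, 114, 108, 95, 89, 89, 89, 88, 89, 90, 95, 97, 82, 58, 46, 45, 49, 54, 63, 74, 79, 73, 69, 89]
```

View pics/s7e.png

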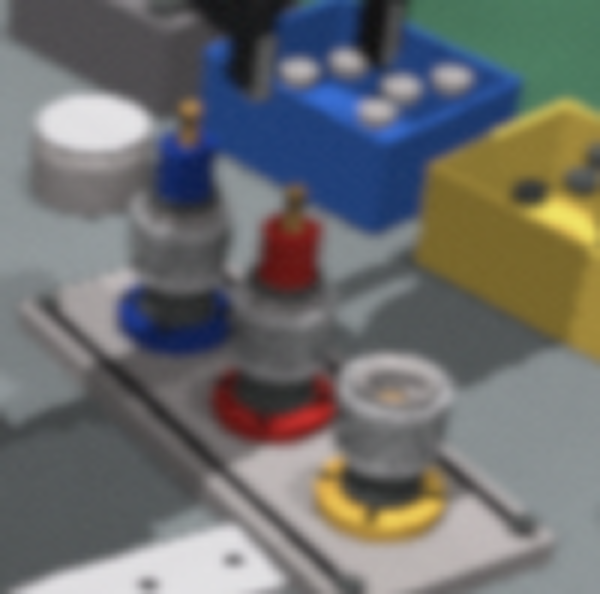

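Red is locked, sleeve forward (its lower edge is back at row ~201, as in side0). Now yellow.

```bash
python3 -m inch '[[-0.045,-0.002,0,0,0.085],[-0.042,-0.001,0.01,0,0.085],[0,0,0.01,0,0.085],[0,0,0.01,0,0.085],[0,0,0,0,0.085],[0,0,0,0,0.085]]'; python3 go.py .633 -.1065 .15 -10.5
python3 -c "
from h import *
snap('wrist','w13'); snap('top','top2')"; python3 circ.py w13 .633 -.1065 .102 .025 w13c; python3 -c "
from h import *
crop('top2',150,90,430,300,2.8,'t2c')"
```

```text
time: 31.05
position: [0.6312, -0.1016, 0.1847]
tool_rot: [-0.014, 0.768, 0.64, -0.016]
contact_force: [-0.2, -0.5, 0.2]
opening: 0.0852
t 31.1 pos [ 631.2 -101.6  184.7] yaw -10.5 turn 0.001 rad q6 0.01 F [-0.2 -0.5  0.2] open 0.0852
shift now [-4.3  4.1 34.6]  after turn [-4.3  4.1 34.6] mm
[293.2 185.1] [357.5 245.6]
```

View pics/w13c.png

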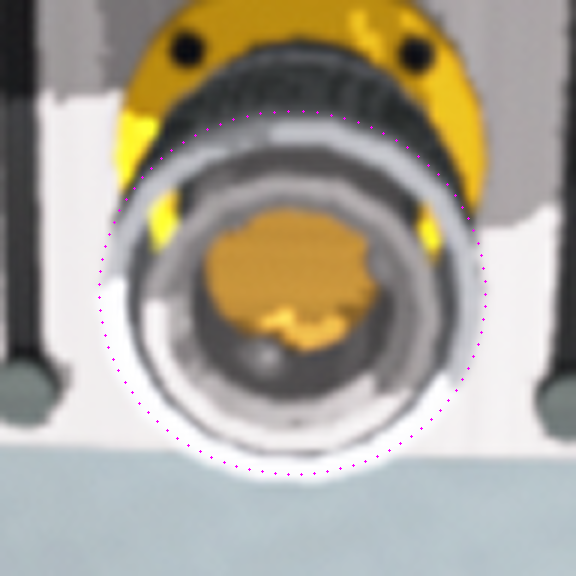

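View pics/t2c.png

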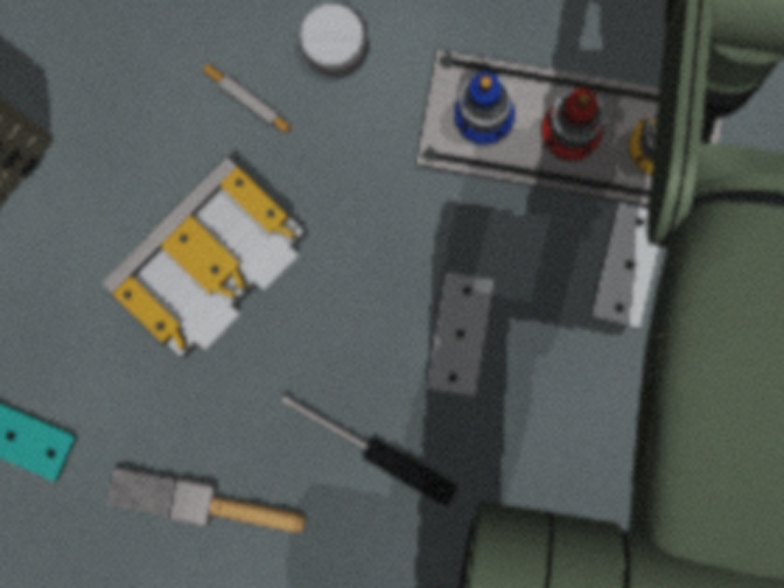

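```bash
python3 -m inch '[[-0.005,0.0035,0.02,0,0.085],[0,0,0.02,0,0.085],[0,0,0.02,0,0.085],[0,0,0.02,0,0.085],[0,0,0,0,0.085],[0,0,0,0,0.085]]'; python3 go.py .633 -.107 .0745 -10.5
```

```text
time: 31.75
position: [0.6354, -0.1032, 0.1075]
tool_rot: [-0.01, 0.766, 0.642, -0.012]
contact_force: [-0.4, -0.1, 0.6]
opening: 0.0853
t 31.8 pos [ 635.4 -103.2  107.5] yaw -10.1 turn 0.007 rad q6 0.00 F [-0.4 -0.1  0.6] open 0.0853
shift now [-4.  -0.7 33.1]  after turn [-4.  -0.7 33.1] mm
```

```bash
python3 -m inch '[[-0.004,-0.002,0.008,0.006,0.085],[0,0,0.008,0,0.085],[0,0,0.008,0,0.085],[0,0,0.007,0,0.085],[0,0,0,0,0.085],[0,0,0,0,0.085]]'; python3 go.py .633 -.107 .0745 -10.5;python3 -m inch '[[0,-0.001,0,0,0.06],[0,0,0,0,0.05],[0,0,0,0,0.045],[0,0,0,0,0.04],[0,0,0,0,0.04],[0,0,0,0,0.04]]' 60;  python3 go.py .633 -.107 .0745 -10.5
```

```text
time: 32.35
position: [0.6337, -0.1071, 0.0776]
tool_rot: [-0.008, 0.768, 0.64, -0.01]
contact_force: [-0.3, -0.4, 0.3]
opening: 0.0849
t 32.4 pos [ 633.7 -107.1   77.6] yaw -10.4 turn 0.001 rad q6 0.00 F [-0.3 -0.4  0.3] open 0.0849
shift now [-0.  -0.6  3.1]  after turn [-0.  -0.6  3.1] mm
time: 32.95
position: [0.6321, -0.1068, 0.0788]
tool_rot: [-0.008, 0.769, 0.64, -0.01]
contact_force: [-1.5, 1.0, 0.3]
opening: 0.0489
t 33.0 pos [ 632.1 -106.8   78.8] yaw -10.5 turn 0.000 rad q6 0.00 F [-1.5  1.   0.3] open 0.0489
shift now [-0.   1.1  4.3]  after turn [-0.   1.1  4.3] mm
```

```bash
 python3 -m inch '[[0,0,0.005,0,0.04],[0,0,0.005,0,0.04],[0,0,0.005,0,0.04],[0,0,0.005,0,0.04],[0,0,0.005,0,0.04]]'; python3 go.py .632 -.107 .066 -10.5
```

```text
time: 33.45
position: [0.6321, -0.1068, 0.0666]
tool_rot: [-0.006, 0.769, 0.64, -0.008]
contact_force: [-10.0, 1.5, 28.8]
opening: 0.0486
t 33.5 pos [ 632.1 -106.8   66.6] yaw -10.5 turn 0.000 rad q6 0.00 F [-10.    1.5  28.8] open 0.0486
shift now [-0.2 -0.   0.6]  after turn [-0.2 -0.   0.6] mm
```

```bash
python3 -m inch '[[0,0,0,0,0.06],[0,0,0,0,0.085],[0,0,0,0,0.085],[0,0,0,0,0.085],[0,0,-0.02,0,0.085],[0,0,-0.02,0,0.085],[0,0,-0.03,0,0.085],[0,0,-0.03,0,0.085],[0,0,-0.03,0,0.085],[0,0,0,0.145,0.085],[0,0,0,0.145,0.085],[0,0,0,0,0.085]]'; python3 go.py .4527 -.3085 .2 -27.5; python3 - <<'E'
from h import *
snap('side','side8')
for f in('side0','side8'):
    im=cv2.imread(f'pics/{f}.png').astype(int); print(f,[int(im[v,408:413].mean()) for v in range(204,230)])
E
```

```text
time: 34.65
position: [0.6359, -0.1068, 0.1956]
tool_rot: [-0.006, 0.855, 0.518, -0.011]
contact_force: [0.3, 0.5, 0.4]
opening: 0.0852
t 34.6 pos [ 635.9 -106.8  195.6] yaw -27.6 turn -0.001 rad q6 0.30 F [0.3 0.5 0.4] open 0.0852
shift now [-263.6  -69.     0.5]  after turn [-263.5  -69.4    0.5] mm
side0 [131, 131, 142, 135, 119, 105, 98, 96, 98, 102, 104, 106, 111, 105, 80, 53, 43, 46, 56, 78, 116, 150, 158, 145, 124, 121]
side8 [125, 117, 123, 148, 163, 148, 123, 107, 101, 102, 102, 103, 107, 114, 124, 115, 83, 55, 53, 76, 121, 161, 170, 156, 136, 131]
```

Sleeve back. To the yellow adapter.

```bash
python3 -m inch '[[-0.043,-0.0112,0,0,0.06],[-0.043,-0.0112,0,0,0.06],[-0.043,-0.0112,0,0,0.06],[-0.043,-0.0112,0,0,0.06],[-0.043,-0.0112,0,0,0.06],[-0.025,-0.007,0,0,0.06],[-0.01,-0.003,0,0,0.06],[0,0,0,0,0.06],[0,0,0,0,0.06],[0,0,0,0,0.06]]'; python3 go.py .4527 -.3085 .12 -27.5
```

```text
time: 35.7
position: [0.4589, -0.303, 0.1922]
tool_rot: [-0.011, 0.846, 0.532, -0.013]
contact_force: [-0.4, 0.6, -0.3]
opening: 0.0601
t 35.7 pos [ 458.9 -303.   192.2] yaw -25.7 turn 0.032 rad q6 -0.14 F [-0.4  0.6 -0.3] open 0.0601
shift now [-6.9 -0.8 72.4]  after turn [-6.9 -0.6 72.4] mm
```

```bash
python3 -m inch '[[-0.007,-0.001,0.02,0.032,0.06],[0,0,0.02,0,0.06],[0,0,0.02,0,0.06],[0,0,0.02,0,0.06],[0,0,0,0,0.06],[0,0,0,0,0.06]]'; python3 go.py .4530 -.3085 .062 -27.5; python3 -c "
from h import *
snap('wrist','w14')"; python3 circ.py w14 .4527 -.3085 .086 .015 w14c
```

```text
time: 36.3
position: [0.4594, -0.3034, 0.1105]
tool_rot: [-0.01, 0.852, 0.524, -0.012]
contact_force: [-0.1, 0.4, 0.5]
opening: 0.0601
t 36.3 pos [ 459.4 -303.4  110.5] yaw -26.8 turn 0.012 rad q6 -0.12 F [-0.1  0.4  0.5] open 0.0601
shift now [-7.  -1.9 48.7]  after turn [-7.  -1.9 48.7] mm
[288.  231.6] [337.5 275.5]
```

View pics/w14c.png

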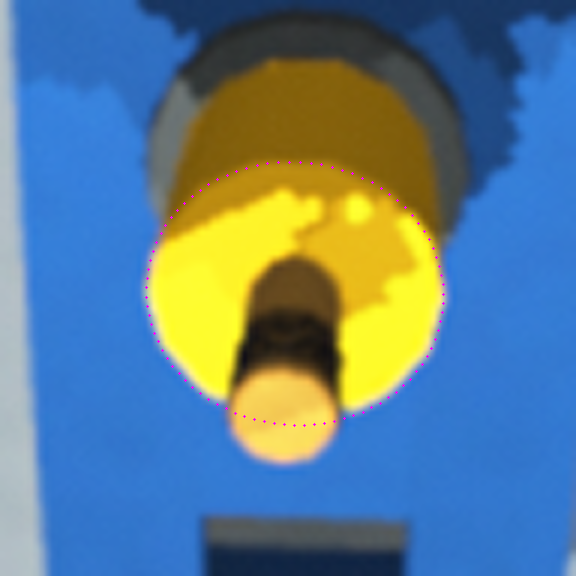

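```bash
python3 -m inch '[[-0.007,-0.002,0.01,0.01,0.06],[0,0,0.01,0,0.06],[0,0,0.011,0,0.06],[0,0,0.01,0,0.06],[0,0,0,0,0.06],[0,0,0,0,0.06]]'; python3 go.py .4530 -.3087 .062 -27.5
```

```text
time: 36.95
position: [0.454, -0.3096, 0.0683]
tool_rot: [-0.008, 0.854, 0.519, -0.011]
contact_force: [-0.6, -0.7, -1.4]
opening: 0.0598
t 37.0 pos [ 454.  -309.6   68.3] yaw -27.4 turn 0.001 rad q6 -0.12 F [-0.6 -0.7 -1.4] open 0.0598
shift now [ 0.4 -1.1  6.4]  after turn [ 0.4 -1.1  6.4] mm
```

```bash
python3 -m inch '[[0,-0.001,0.005,0,0.06],[0,0,0,0,0.05],[0,0,0,0,0.03],[0,0,0,0,0.02],[0,0,0,0,0.02],[0,0,0,0,0.02],[0,0,0,0,0.02]]' 60; python3 tip.py 0.0467 .4530 -.3087;python3 -m inch '[[0,0,-0.01,0,0.02],[0,0,-0.02,0,0.02],[0,0,-0.03,0,0.02],[0,0,-0.03,0,0.02],[0,0,-0.03,0,0.02],[0,0,-0.03,0,0.02],[0,0,0,-0.145,0.02],[0,0,0,-0.145,0.02],[0,0,0,0,0.02]]'; python3 go.py .633 -.107 .2 -10.5
```

```text
time: 37.65
position: [0.4531, -0.3092, 0.0638]
tool_rot: [-0.007, 0.854, 0.519, -0.011]
contact_force: [-1.0, 0.9, -2.0]
opening: 0.0281
tip [ 451.9 -309.1   17.2] tilt deg [-1.49  0.08] shift tip (tool xy mm) [ 0.9  0.8 -0. ]
time: 38.55
position: [0.4568, -0.3087, 0.2232]
tool_rot: [-0.009, 0.767, 0.641, -0.009]
contact_force: [-0.2, 0.2, -3.8]
opening: 0.0281
t 38.5 pos [ 456.8 -308.7  223.2] yaw -10.2 turn 0.004 rad q6 -0.42 F [-0.2  0.2 -3.8] open 0.0281
shift now [229.9 138.1  19.1]  after turn [230.5 137.1  19.1] mm
```

```bash
python3 -m inch '[[0.038,0.022,0,0,0.02],[0.038,0.022,0,0,0.02],[0.038,0.022,0,0,0.02],[0.038,0.022,0,0,0.02],[0.03,0.02,0,0,0.02],[0.02,0.013,0,0,0.02],[0.01,0.006,0,0,0.02],[0,0,0.005,0,0.02],[0,0,0.01,0,0.02],[0,0,0.01,0,0.02],[0,0,0,0,0.02],[0,0,0,0,0.02]]'; python3 go.py .633 -.107 .17 -10.5;  python3 tip.py 0.0478 .632 -.107
```

```text
time: 39.75
position: [0.6203, -0.1215, 0.1893]
tool_rot: [-0.012, 0.778, 0.627, -0.014]
contact_force: [0.5, 0.0, -3.5]
opening: 0.0278
t 39.8 pos [ 620.3 -121.5  189.3] yaw -12.3 turn -0.031 rad q6 0.01 F [ 0.5  0.  -3.5] open 0.0278
shift now [17.  10.  18.9]  after turn [16.7 10.5 18.9] mm
tip [ 618.6 -121.5  141.6] tilt deg [-2.04  0.06] shift tip (tool xy mm) [17.  10.  -0.5]
```

```bash
python3 -m inch '[[0.017,0.010,0.008,-0.031,0.02],[0,0,0.008,0,0.02],[0,0,0.005,0,0.02],[0,0,0,0,0.02],[0,0,0,0,0.02],[0,0,0,0,0.02]]'; python3 go.py .633 -.107 .17 -10.5;  python3 tip.py 0.0478 .632 -.107
```

```text
time: 40.35
position: [0.6334, -0.1078, 0.1673]
tool_rot: [-0.011, 0.769, 0.639, -0.013]
contact_force: [-0.4, 0.3, -2.4]
opening: 0.0284
t 40.4 pos [ 633.4 -107.8  167.3] yaw -10.5 turn -0.000 rad q6 0.00 F [-0.4  0.3 -2.4] open 0.0284
shift now [ 0.7 -0.6 -2.7]  after turn [ 0.7 -0.6 -2.7] mm
tip [ 631.8 -107.7  119.5] tilt deg [-1.98  0.04] shift tip (tool xy mm) [ 0.8  0.1 -0. ]
```

```bash
python3 -m inch '[[0.0007,0.0003,0.005,0,0.02],[0,0,0.005,0,0.02],[0,0,0.005,0,0.02],[0,0,0.003,0,0.02],[0,0,0,0,0.02]]'; python3 tip.py 0.0478 .632 -.107;python3 -m inch '[[0,0.0002,0.005,0,0.02],[0,0,0.005,0,0.02],[0,0,0,0,0.02]]'; python3 tip.py 0.0478 .632 -.107
```

```text
time: 40.85
position: [0.6332, -0.1074, 0.1483]
tool_rot: [-0.011, 0.769, 0.639, -0.013]
contact_force: [-0.1, -0.2, -1.6]
opening: 0.0278
tip [ 631.6 -107.3  100.6] tilt deg [-1.93  0.03] shift tip (tool xy mm) [ 0.4  0.4 -0. ]
time: 41.15
position: [0.633, -0.1075, 0.1381]
tool_rot: [-0.011, 0.769, 0.639, -0.013]
contact_force: [-1.3, 0.5, -2.9]
opening: 0.0276
tip [ 631.4 -107.5   90.3] tilt deg [-1.91  0.02] shift tip (tool xy mm) [ 0.6  0.5 -0. ]
```

```bash
python3 -m inch '[[0.0004,0.0003,0.005,0,0.02],[0,0,0.005,0,0.02],[0,0,0.004,0,0.02]]' 80; python3 tip.py 0.0478 .632 -.107;  python3 -m inch '[[0,0,0.005,0,0.02],[0,0,0.005,0,0.02],[0,0,0.005,0,0.02],[0,0,0.005,0,0.02]]'; python3 - <<'E'
from h import *
snap('side','side9')
for f in('side0','side8','side9'):
    im=cv2.imread(f'pics/{f}.png').astype(int); print(f,[int(im[v,408:413].mean()) for v in range(204,230)])
E
```

```text
time: 41.45
position: [0.6332, -0.1076, 0.1254]
tool_rot: [-0.01, 0.769, 0.639, -0.012]
contact_force: [-0.6, 0.1, 0.6]
opening: 0.0274
tip [ 631.7 -107.6   77.6] tilt deg [-1.79 -0.05] shift tip (tool xy mm) [ 0.7  0.1 -0. ]
time: 41.85
position: [0.6332, -0.1075, 0.1194]
tool_rot: [-0.007, 0.769, 0.639, -0.01]
contact_force: [-9.3, 2.4, 24.3]
opening: 0.0276
side0 [131, 131, 142, 135, 119, 105, 98, 96, 98, 102, 104, 106, 111, 105, 80, 53, 43, 46, 56, 78, 116, 150, 158, 145, 124, 121]
side8 [125, 117, 123, 148, 163, 148, 123, 107, 101, 102, 102, 103, 107, 114, 124, 115, 83, 55, 53, 76, 121, 161, 170, 156, 136, 131]
side9 [85, 109, 129, 134, 126, 114, 108, 106, 108, 112, 115, 117, 122, 115, 88, 58, 48, 52, 62, 86, 127, 163, 171, 158, 136, 133]
```

Locked, sleeve forward. Release, rise and look for the blanks.

```bash
python3 -m inch '[[0,0,0,0,0.05],[0,0,0,0,0.06],[0,0,0,0,0.06],[0,0,-0.02,0,0.06],[0,0,-0.03,0,0.06],[0,0,-0.03,0,0.06],[0,0,-0.03,0,0.06],[0,-0.04,0,0,0.085],[0,-0.04,0,0,0.085],[0,-0.04,0,0,0.085],[0,-0.04,0,0,0.085],[0,-0.04,0,0,0.085],[0,0,0,0,0.085],[0,0,0,0,0.085],[0,0,0,0,0.085]]'; python3 go.py .51 -.08 .2 ; python3 - <<'E'
from h import *
snap('wrist','w15');snap('top','top3');snap('side','side10')
crop('top3',150,90,430,300,2.8,'t3c')
E
```

```text
time: 43.4
position: [0.436, -0.0692, 0.2284]
tool_rot: [-0.008, 0.769, 0.639, -0.01]
contact_force: [0.1, -1.3, -0.1]
opening: 0.0848
t 43.4 pos [436.  -69.2 228.4] yaw -10.6 turn 0.000 rad q6 0.01 F [ 0.1 -1.3 -0.1] open 0.0848
shift now [ 3.  75.4 26.5]  after turn [ 3.  75.4 26.5] mm
```

View pics/w15.png

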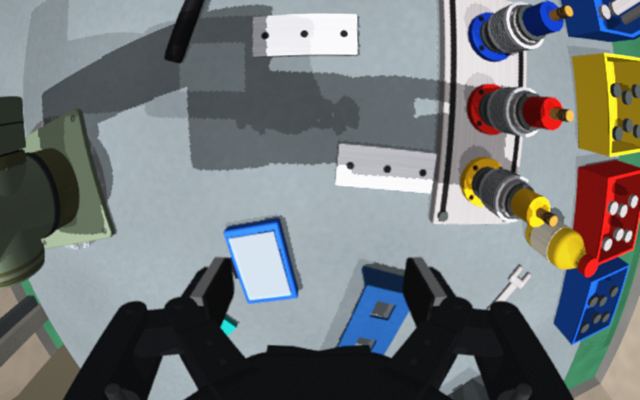

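View pics/side10.png

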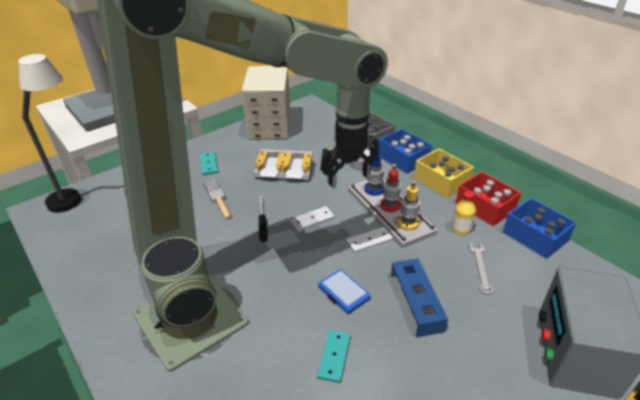

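View pics/t3c.png

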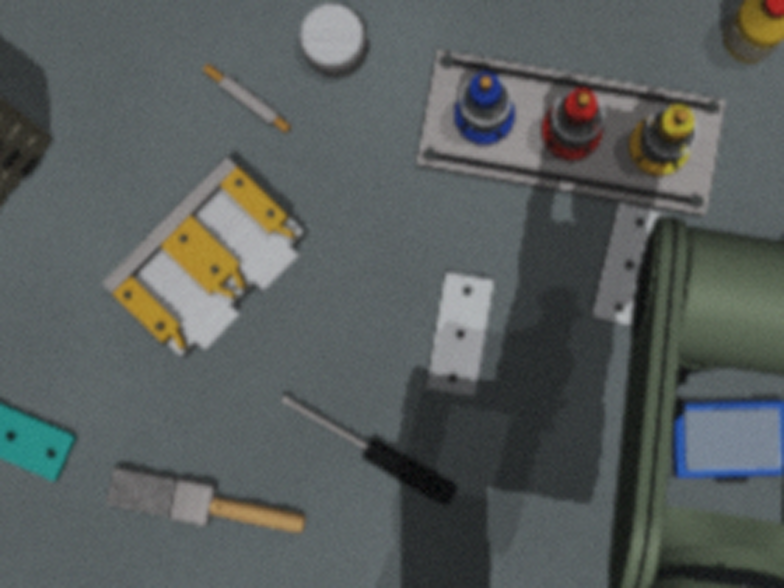

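```bash
python3 - <<'E'
from h import *
S=2.8
for n,pts in(('A',[(467,290),(460,334),(453,378)]),('B',[(639,222),(629,265),(618,308)])):
    b=np.array([at('top3',(x+.5)/S-.5+150,(y+.5)/S-.5+90,.012)[:2] for x,y in pts]); d=b[0]-b[2]; print(n,(b.mean(0)*1000).round(1),np.degrees(np.arctan2(d[1],d[0])).round(1),np.linalg.norm(d))
for n,pts in(('A',[(264.5,35),(304,33.5),(344,33)]),('B',[(350,165.5),(387,168.5),(423,172)])):
    b=np.array([at('w15',x,y,.012)[:2] for x,y in pts]); d=b[2]-b[0]; print(n,(b.mean(0)*1000).round(1),np.degrees(np.arctan2(d[1],d[0])).round(1),np.linalg.norm(d))
im=cv2.imread('pics/w15.png'); cv2.imwrite('pics/w15a.png',cv2.resize(im[135:195,325:445],None,fx=6,fy=6,interpolation=cv2.INTER_CUBIC))
E
```

```text
A [444.1  97.7] -9.9 0.09070946311476534
B [511.7 -75.4] -15.0 0.09070933212525113
A [446.  98.] -10.3 0.09100551426447487
B [513.9 -76. ] -14.4 0.0904271681878316
```

View pics/w15a.png

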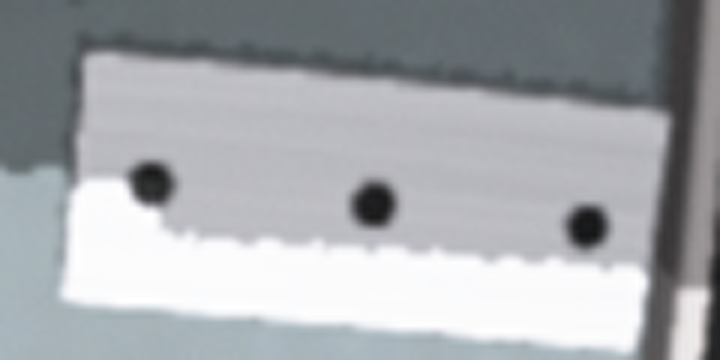

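```bash
python3 -m inch '[[0,0,0,-0.14,0.085],[0,0,0,-0.14,0.085],[0,0,0,-0.14,0.085],[0,0,0,-0.14,0.085],[0,0,0,-0.14,0.085],[0,0,0,-0.14,0.085],[0,0,0,-0.14,0.085],[0,0,0,-0.14,0.085],[0,0,0,-0.14,0.085],[0,0,0,-0.14,0.085],[0,0,0,0,0.085],[0,0,0,0,0.085]]'; python3 go.py .4694 -.0645 .15 75.5
```

```text
time: 44.75
position: [0.4473, -0.0714, 0.2249]
tool_rot: [-0.014, 0.15, 0.989, -0.002]
contact_force: [-0.4, -0.5, -0.1]
opening: 0.0851
t 44.8 pos [447.3 -71.4 224.9] yaw 72.8 turn -0.047 rad q6 -1.45 F [-0.4 -0.5 -0.1] open 0.0851
shift now [-21.1  13.7  74.3]  after turn [-21.7  12.7  74.3] mm
```

```bash
python3 -m inch '[[-0.021,0.0135,0.015,-0.047,0.08],[0,0,0.02,0,0.08],[0,0,0.02,0,0.08],[0,0,0.02,0,0.08],[0,0,0.02,0,0.08],[0,0,0.02,0,0.08],[0,0,0,0,0.08],[0,0,0,0,0.08],[0,0,0,0,0.08]]'; python3 go.py .4694 -.0645 .03 75.5; python3 -c "
from h import *
snap('wrist','w16')"
```

```text
time: 45.65
position: [0.4743, -0.0653, 0.1065]
tool_rot: [-0.011, 0.136, 0.991, -0.002]
contact_force: [0.3, 0.6, -0.1]
opening: 0.0796
t 45.6 pos [474.3 -65.3 106.5] yaw 74.4 turn -0.019 rad q6 -1.45 F [ 0.3  0.6 -0.1] open 0.0796
shift now [ 3.3 -0.1 76.6]  after turn [ 3.3 -0.  76.6] mm
```

View pics/w16.png

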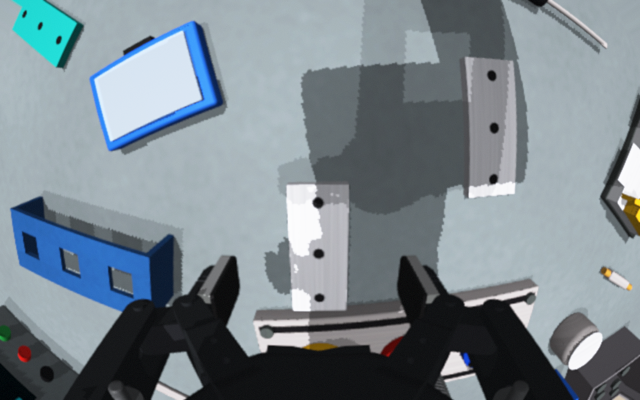

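```bash
python3 - <<'E'
from h import *
for n,pts in(('A',[(492,75.5),(494.5,128),(494,179.5)]),('B',[(318.5,202.5),(319,254),(320,298)])):
    b=np.array([at('w16',x,y,.012)[:2] for x,y in pts]); d=b[2]-b[0]; print(n,(b.mean(0)*1000).round(1),(b[1]*1000).round(1),np.degrees(np.arctan2(d[1],d[0])).round(1),np.linalg.norm(d))
E
```

```text
A [446.4  98.7] [446.3  98.7] -10.2 0.09046593229670268
B [514.  -75.3] [514.1 -75.5] -14.7 0.09087051074272458
```

```bash
python3 -m inch '[[0.002,0.001,0.015,-0.018,0.08],[0,0,0.015,0,0.08],[0,0,0.015,0,0.08],[0,0,0.015,0,0.08],[0,0,0,0,0.08],[0,0,0,0,0.08],[0,0,0,0,0.08]]'; python3 go.py .4705 -.064 .004 75.3
```

```text
time: 46.4
position: [0.4786, -0.0649, 0.0528]
tool_rot: [-0.002, 0.128, 0.992, -0.002]
contact_force: [0.1, 0.9, -0.1]
opening: 0.0802
t 46.4 pos [478.6 -64.9  52.8] yaw 75.3 turn 0.000 rad q6 -1.47 F [ 0.1  0.9 -0.1] open 0.0802
shift now [ 7.9 -0.9 48.9]  after turn [ 7.9 -0.9 48.9] mm
```

```bash
python3 -m inch '[[0.008,-0.001,0.012,0,0.08],[0.001,0,0.012,0,0.08],[0.001,0,0.012,0,0.08],[0,0,0.004,0,0.08],[0,0,0,0,0.08],[0,0,0,0,0.08]]'; python3 go.py .4705 -.064 .004 75.3
```

```text
time: 47.0
position: [0.4736, -0.0643, 0.0177]
tool_rot: [0.005, 0.128, 0.992, -0.002]
contact_force: [-0.2, 0.1, 1.2]
opening: 0.0801
t 47.0 pos [473.6 -64.3  17.7] yaw 75.3 turn -0.000 rad q6 -1.47 F [-0.2  0.1  1.2] open 0.0801
shift now [ 3.3 -0.5 13.6]  after turn [ 3.3 -0.5 13.6] mm
```

```bash
python3 -m inch '[[0.003,0,0.005,0,0.08],[0.001,0,0.005,0,0.08],[0,0,0.002,0,0.08],[0,0,0,0,0.08],[0,0,0,0,0.08]]'; python3 go.py .4705 -.064 .004 75.3
```

```text
time: 47.5
position: [0.4707, -0.0634, 0.006]
tool_rot: [0.007, 0.128, 0.992, -0.002]
contact_force: [-0.4, 0.4, 0.1]
opening: 0.0799
t 47.5 pos [470.7 -63.4   6. ] yaw 75.3 turn -0.000 rad q6 -1.46 F [-0.4  0.4  0.1] open 0.0799
shift now [ 0.  -0.6  2. ]  after turn [ 0.  -0.6  2. ] mm
```

```bash
python3 -m inch '[[0,-0.0005,0.004,0,0.07],[0,0,0.001,0,0.06],[0,0,0,0,0.056]]'; python3 go.py .4705 -.064 .001 75.3; python3 -c "
from h import *
snap('wrist','w17'); im=cv2.imread('pics/w17.png'); cv2.imwrite('pics/w17c.png',cv2.resize(im[150:400,170:470],None,fx=2.4,fy=2.4,interpolation=cv2.INTER_CUBIC))
im=snap('side','side11')['pixels']; cv2.imwrite('pics/s11c.png',cv2.resize(im[170:290,300:420],None,fx=5,fy=5,interpolation=cv2.INTER_CUBIC))"
```

```text
time: 47.8
position: [0.4708, -0.064, 0.0006]
tool_rot: [0.007, 0.128, 0.992, -0.002]
contact_force: [1.2, -0.3, -0.2]
opening: 0.056
t 47.8 pos [470.8 -64.    0.6] yaw 75.3 turn -0.000 rad q6 -1.46 F [ 1.2 -0.3 -0.2] open 0.0560
shift now [ 0.3 -0.1 -0.4]  after turn [ 0.3 -0.1 -0.4] mm
```

View pics/w17c.png

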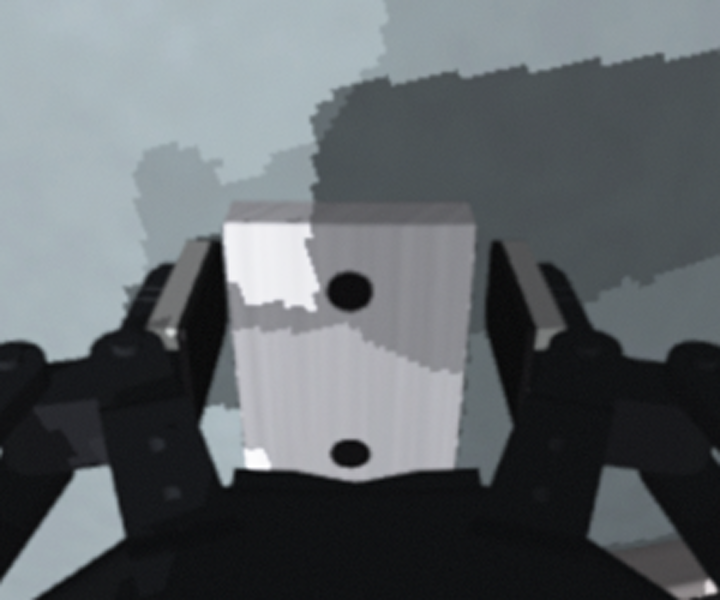

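View pics/s11c.png

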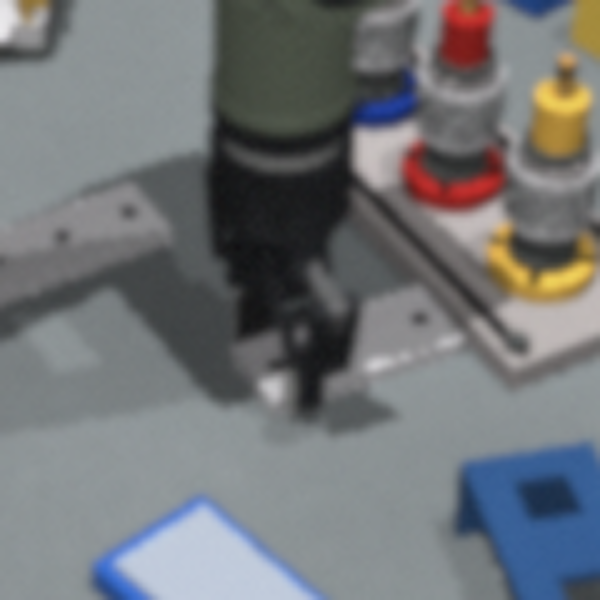

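```bash
python3 -m inch '[[0,0,0,0,0.045],[0,0,0,0,0.04],[0,0,0,0,0.04],[0,0,0,0,0.04]]' 80; python3 tip.py 0 .4705 -.064; python3 -m inch '[[0,0,-0.005,0,0.04],[0,0,-0.01,0,0.04],[0,0,-0.02,0,0.04],[0,0,-0.02,0,0.04],[0,0,-0.02,0,0.04],[0,0,-0.02,0,0.04],[0,0,-0.02,0,0.04],[0,0,0,0,0.04]]'; python3 go.py .42 .20 .1 75.3; python3 tip.py 0 .42 .2;  python3 -c "
from h import *
im=snap('side','side12')['pixels']; cv2.imwrite('pics/s12c.png',cv2.resize(im[110:290,270:450],None,fx=3.3,fy=3.3,interpolation=cv2.INTER_CUBIC))"
```

```text
time: 48.3
position: [0.4709, -0.0641, 0.0016]
tool_rot: [0.007, 0.128, 0.992, -0.002]
contact_force: [-0.4, -0.7, -0.1]
opening: 0.0474
tip [470.9 -64.1   1.6] tilt deg [ 0.75 -0.35] shift tip (tool xy mm) [ 0.4  0.1 -0. ]
time: 49.1
position: [0.4677, -0.063, 0.1237]
tool_rot: [0.005, 0.128, 0.992, -0.002]
contact_force: [0.8, -0.5, -2.1]
opening: 0.0477
t 49.1 pos [467.7 -63.  123.7] yaw 75.3 turn -0.001 rad q6 -1.47 F [ 0.8 -0.5 -2.1] open 0.0477
shift now [113.2 242.2  21.8]  after turn [113.1 242.3  21.8] mm
tip [467.7 -63.  123.7] tilt deg [ 0.59 -0.31] shift tip (tool xy mm) [113.  242.2  -1.9]
```

View pics/s12c.png

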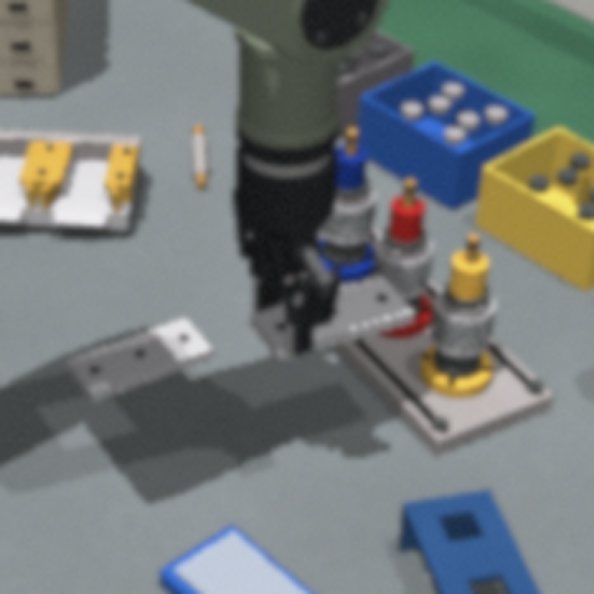

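```bash
python3 -m inch '[[0.01,0.035,0,-0.1,0.04],[0.01,0.035,0,-0.1,0.04],[0.005,0.035,0,-0.1,0.04],[0,0.035,0,-0.1,0.04],[0,0.035,0,-0.1,0.04],[-0.005,0.035,0,-0.1,0.04],[-0.01,0.02,0,-0.1,0.04],[0,0,0,-0.1,0.04],[0,0,0,-0.1,0.04],[0,0,0,-0.1,0.04],[0,0,0,0,0.04],[0,0,0,0,0.04],[0,0,0,0,0.04]]'; python3 go.py .4327 .2006 .1 135; python3 tip.py 0 .42 .2
```

```text
time: 50.45
position: [0.4382, 0.1783, 0.1068]
tool_rot: [-0.011, -0.38, 0.925, -0.003]
contact_force: [0.1, 0.9, -2.3]
opening: 0.0476
t 50.5 pos [438.2 178.3 106.8] yaw 134.7 turn -0.006 rad q6 -1.98 F [ 0.1  0.9 -2.3] open 0.0476
shift now [-11.9  19.7   6.6]  after turn [-12.   19.6   6.6] mm
tip [438.2 178.3 106.8] tilt deg [-1.05 -0.76] shift tip (tool xy mm) [-2.3 28.2  0. ]
```

```bash
python3 -m inch '[[-0.012,0.02,0,-0.006,0.04],[0,0,0,0,0.04],[0,0,0,0,0.04],[0,0,0,0,0.04]]'; python3 go.py .4327 .2006 .1 135; python3 tip.py 0 .42 .2;  python3 -c "
from h import *
snap('wrist','w18');snap('top','top4'); crop('top4',160,130,340,260,4,'t4c')
im=snap('side','side13')['pixels']; cv2.imwrite('pics/s13c.png',cv2.resize(im[110:250,220:400],None,fx=4,fy=4,interpolation=cv2.INTER_CUBIC))"
```

```text
time: 50.85
position: [0.4324, 0.2002, 0.1059]
tool_rot: [-0.012, -0.38, 0.925, -0.003]
contact_force: [0.0, -0.6, -1.8]
opening: 0.0476
t 50.9 pos [432.4 200.2 105.9] yaw 134.7 turn -0.005 rad q6 -1.93 F [ 0.  -0.6 -1.8] open 0.0476
shift now [-0.6  0.1  5.9]  after turn [-0.6  0.1  5.9] mm
tip [432.4 200.2 105.9] tilt deg [-1.12 -0.83] shift tip (tool xy mm) [9.  8.6 0.2]
```

View pics/w18.png

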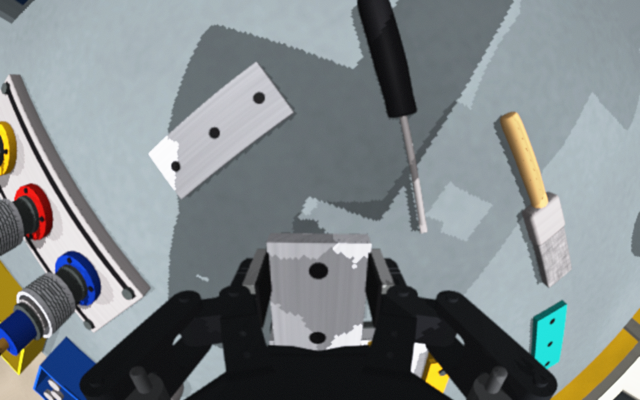

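View pics/t4c.png

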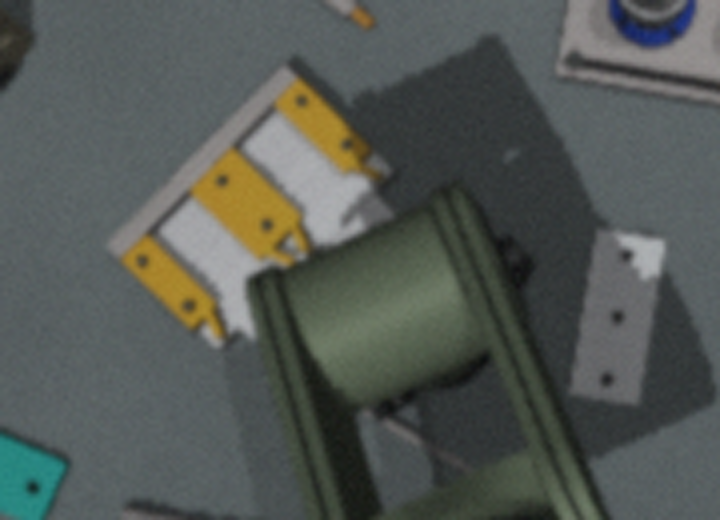

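View pics/s13c.png

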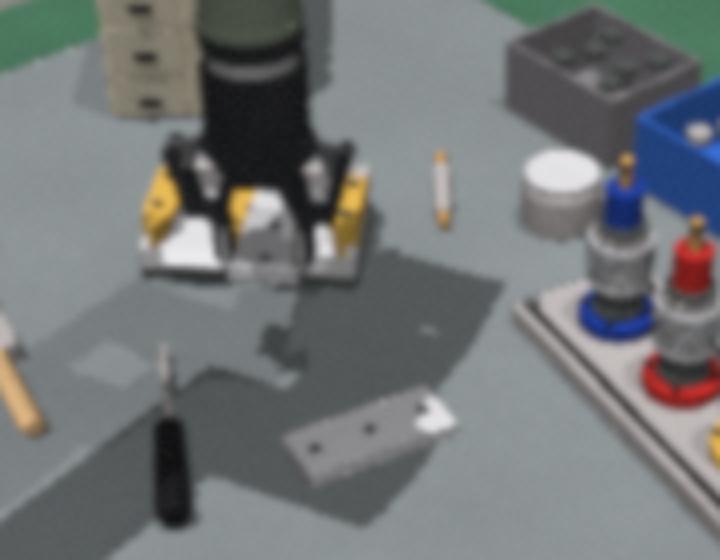

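```bash
python3 - <<'E'
from h import *
crop('side0',245,140,325,190,9,'s0n'); crop('w1',100,0,230,50,6,'w1n')
ex=np.array([1,1])/2**.5; ey=np.array([-1,1])/2**.5
for O in ([.5267,.354],[.529,.3543]):
  O=np.array(O); print(O)
  for x,y in ((35,84),(35,-84),(-35,17),(-35,-17),(35,17),(35,-17)): # guess corners
    p=O+ex*x/1e3+ey*y/1e3; print((x,y),((proj('side0',[*p,.052])-[245,140])*9).round(0),((proj('w1',[*p,.052])-[100,0])*6).round())
E
```

```text
[0.5267 0.354 ]
(35, 84) [142. 104.] [ 123. -425.]
(35, -84) [587. 124.] [ 707. -209.]
(-35, 17) [285. 218.] [130. -65.]
(-35, -17) [378. 223.] [239. -14.]
(35, 17) [318. 112.] [ 325. -360.]
(35, -17) [409. 116.] [ 443. -318.]
[0.529  0.3543]
(35, 84) [147. 101.] [ 132. -431.]
(35, -84) [592. 122.] [ 719. -214.]
(-35, 17) [289. 215.] [139. -71.]
(-35, -17) [382. 220.] [249. -20.]
(35, 17) [323. 109.] [ 335. -366.]
(35, -17) [413. 113.] [ 454. -323.]
```

View pics/s0n.png

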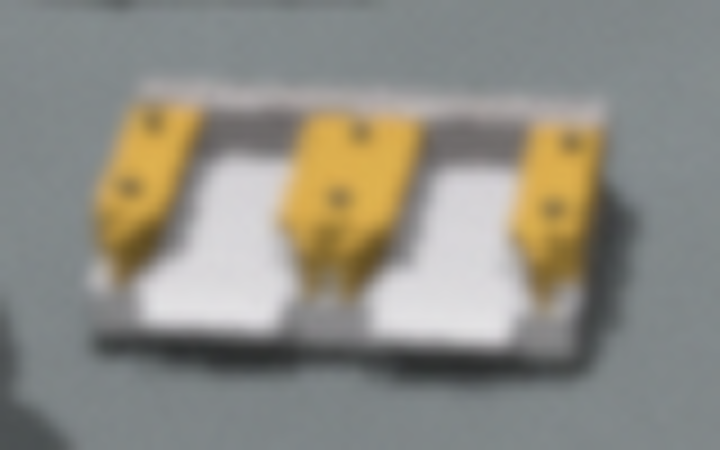

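View pics/w1n.png

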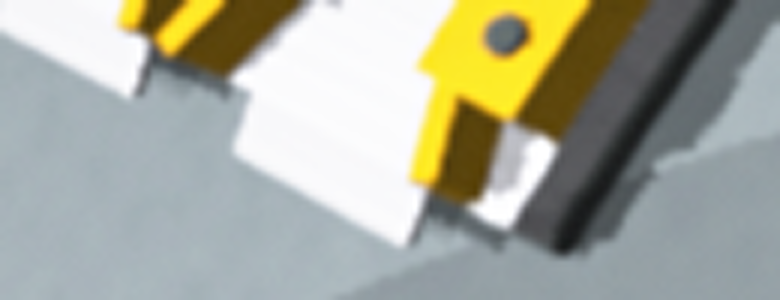

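```bash
python3 - <<'E'
from h import *
H=[(.5972,.3147,(573,143)),(.5659,.2835,(554,208)),(.5422,.3702,(361,132)),(.5111,.339,(341,198)),(.4875,.4254,(153,122)),(.4558,.3935,(129,187))]
d0=np.load('pics/side0.npz')
for x,y,o in H:
    u=(o[0]+.5)/9-.5+245; v=(o[1]+.5)/9-.5+140
    p=at('side0',u,v,.052); print((p[:2]*1000).round(1),'top',x*1000,y*1000, 'diff',((p[:2]-[x,y])*1000).round(1))
p=at('w1',(505.5)/6-.5+100,35.5/6-.5,.052); print(p*1000)
# side bias check: chuck rim obs, adapter tips
print(at('side0',375.6,168.6,.106)*1000, at('side0',392.6,184.9,.106)*1000)
E
```

```text
[599.7 315.9] top 597.1999999999999 314.7 diff [2.5 1.2]
[568.6 286.6] top 565.9 283.5 diff [2.7 3.1]
[544.1 372.5] top 542.2 370.2 diff [1.9 2.3]
[513.3 341.7] top 511.1 339.0 diff [2.2 2.7]
[488.7 428.2] top 487.5 425.4 diff [1.2 2.8]
[458.1 397.5] top 455.79999999999995 393.5 diff [2.3 4. ]
[566.51519445 284.19750119  52.        ]
[662.12739196  62.91965718 106.        ] [643.07279563 -27.13893414 106.        ]
```

```bash
cat > nest.py <<'E'
import sys
from go import *
# args: slot y(mm), grasp quaternion w x y z, TCP height at grasp (mm)
ysl=float(sys.argv[1]); qg=list(map(float,sys.argv[2:6])); zg=float(sys.argv[6])
O=np.array([.5275,.3545]); ex=np.array([1,1])/2**.5; ey=np.array([-1,1])/2**.5
Mg=Ro.from_quat([qg[1],qg[2],qg[3],qg[0]]).as_matrix()
s,M=axes(); p=s['position']
up=M@(Mg.T@[0,0,1]); 
jaw=M[:,1]; fwd=np.cross(jaw,up); fwd=fwd if fwd@[1,1,0]>0 else -fwd
yawf=np.degrees(np.arctan2(fwd[1],fwd[0]))
bot=p-up*zg/1000  # point of blank bottom under TCP
d=p[:2]-O
print('t %.1f F %s open %.4f q6 %.2f'%(s['time'],s['contact_force'].round(1),s['opening'],s['qpos'][5]))
print('TCP nest x %.1f lat %.1f (err %.1f) z %.1f  fwd yaw %.2f  pitch %.2f roll %.2f deg'%(d@ex*1000,d@ey*1000,d@ey*1000-ysl,p[2]*1000,yawf,np.degrees(fwd[2]),np.degrees(np.arcsin(jaw@up*1+0*1))))
c=lambda a:(bot+fwd*a/1000)
print('front nest x %.1f lat %.1f z %.1f ; rear z %.1f; M x->nest x %.2f'%((c(105)[:2]-O)@ex*1000,(c(105)[:2]-O)@ey*1000,c(105)[2]*1000,c(-15)[2]*1000,M[:2,0]@ex))
E
python3 nest.py -42 .007 .128 .992 -.002 1.6
```

```text
t 51.0 F [ 0.9  0.1 -2.4] open 0.0477 q6 -1.93
TCP nest x -176.3 lat -42.0 (err 0.0) z 106.0  fwd yaw 44.72  pitch -2.19 roll -0.12 deg
front nest x -71.5 lat -42.5 z 100.4 ; rear z 104.9; M x->nest x -1.00
```

```bash
python3 -m inch '[[0.006,0,0.012,-0.005,0.04],[0.002,0,0.012,0,0.04],[0.001,0,0.012,0,0.04],[0.001,0,0.012,0,0.04],[0,0,0,0,0.04],[0,0,0,0,0.04]]'; python3 nest.py -42 .007 .128 .992 -.002 1.6
```

```text
time: 51.6
position: [0.4259, 0.1909, 0.058]
tool_rot: [-0.01, -0.381, 0.924, -0.003]
contact_force: [1.1, 0.2, -1.6]
opening: 0.0477
t 51.6 F [ 1.1  0.2 -1.6] open 0.0477 q6 -1.95
TCP nest x -187.5 lat -43.9 (err -1.9) z 58.0  fwd yaw 44.82  pitch -2.02 roll -0.12 deg
front nest x -82.6 lat -44.2 z 52.7 ; rear z 56.9; M x->nest x -1.00
```

```bash
python3 -m inch '[[0,0.002,0.006,-0.003,0.04],[0,0,0.006,0,0.04],[0,0,0.005,0,0.04],[0,0,0,0,0.04],[0,0,0,0,0.04]]'; python3 nest.py -42 .007 .128 .992 -.002 1.6;  python3 -c "
from h import *
im=snap('side','side14')['pixels']; cv2.imwrite('pics/s14c.png',cv2.resize(im[120:230,240:350],None,fx=5.4,fy=5.4,interpolation=cv2.INTER_CUBIC))"
```

```text
time: 52.1
position: [0.4254, 0.1927, 0.041]
tool_rot: [-0.008, -0.383, 0.924, -0.003]
contact_force: [0.2, 1.2, -2.6]
opening: 0.0473
t 52.1 F [ 0.2  1.2 -2.6] open 0.0473 q6 -1.94
TCP nest x -186.6 lat -42.3 (err -0.3) z 41.0  fwd yaw 44.99  pitch -1.84 roll -0.12 deg
front nest x -81.7 lat -42.3 z 36.1 ; rear z 39.9; M x->nest x -1.00
```

View pics/s14c.png

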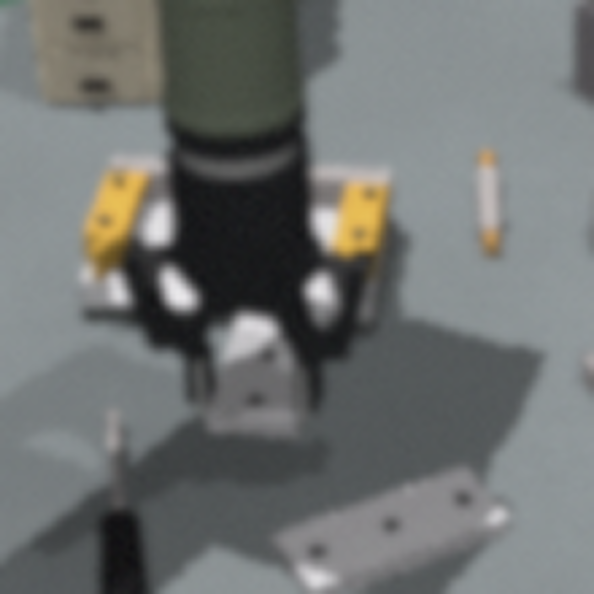

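```bash
python3 -m inch '[[-0.005,0,0.003,0,0.04],[-0.008,0,0,0,0.04],[-0.008,0,0,0,0.04],[-0.008,0,0,0,0.04],[0,0,0,0,0.04],[0,0,0,0,0.04]]'; python3 nest.py -42 .007 .128 .992 -.002 1.6
```

```text
time: 52.75
position: [0.4491, 0.2159, 0.0377]
tool_rot: [-0.007, -0.383, 0.924, -0.003]
contact_force: [-0.1, -0.1, -1.8]
opening: 0.0474
t 52.8 F [-0.1 -0.1 -1.8] open 0.0474 q6 -1.92
TCP nest x -153.5 lat -42.5 (err -0.5) z 37.7  fwd yaw 45.00  pitch -1.71 roll -0.12 deg
front nest x -48.6 lat -42.5 z 32.9 ; rear z 36.5; M x->nest x -1.00
```

```bash
python3 -m inch '[[0,0.0003,0.0015,0,0.04],[-0.006,0,0,0,0.04],[-0.006,0,0,0,0.04],[-0.006,0,0,0,0.04],[0,0,0,0,0.04]]'; python3 nest.py -42 .007 .128 .992 -.002 1.6
```

```text
time: 53.25
position: [0.4616, 0.2295, 0.0355]
tool_rot: [-0.008, -0.383, 0.924, -0.003]
contact_force: [0.2, 1.1, -1.0]
opening: 0.0473
t 53.2 F [ 0.2  1.1 -1. ] open 0.0473 q6 -1.91
TCP nest x -135.0 lat -41.8 (err 0.2) z 35.5  fwd yaw 45.00  pitch -1.81 roll -0.12 deg
front nest x -30.1 lat -41.8 z 30.6 ; rear z 34.4; M x->nest x -1.00
```

```bash
python3 -m inch '[[-0.007,0,0,0,0.04],[-0.007,0,0,0,0.04],[-0.007,0,0,0,0.04],[0,0,0,0,0.04]]'; python3 nest.py -42 .007 .128 .992 -.002 1.6; python3 -m inch '[[-0.007,0,0,0,0.04],[-0.007,0,0,0,0.04],[0,0,0,0,0.04]]'; python3 nest.py -42 .007 .128 .992 -.002 1.6
```

```text
time: 53.65
position: [0.4782, 0.246, 0.0352]
tool_rot: [-0.008, -0.383, 0.924, -0.003]
contact_force: [-0.6, -0.0, -1.5]
opening: 0.0477
t 53.6 F [-0.6 -0.  -1.5] open 0.0477 q6 -1.90
TCP nest x -111.6 lat -41.8 (err 0.2) z 35.2  fwd yaw 45.01  pitch -1.75 roll -0.12 deg
front nest x -6.7 lat -41.8 z 30.4 ; rear z 34.1; M x->nest x -1.00
time: 53.95
position: [0.4891, 0.2568, 0.035]
tool_rot: [-0.007, -0.383, 0.924, -0.003]
contact_force: [0.5, 0.4, -1.7]
opening: 0.0474
t 54.0 F [ 0.5  0.4 -1.7] open 0.0474 q6 -1.89
TCP nest x -96.2 lat -41.9 (err 0.1) z 35.0  fwd yaw 45.00  pitch -1.74 roll -0.12 deg
front nest x 8.7 lat -41.9 z 30.2 ; rear z 33.8; M x->nest x -1.00
```

```bash
python3 -m inch '[[-0.006,0,0.0005,0,0.04],[-0.006,0,0.0005,0,0.04],[-0.004,0,0,0,0.04],[0,0,0,0,0.04]]'; python3 nest.py -42 .007 .128 .992 -.002 1.6; python3 -m inch '[[-0.004,0,0.0003,0,0.04],[-0.003,0,0,0,0.04]]'; python3 nest.py -42 .007 .128 .992 -.002 1.6
```

```text
time: 54.35
position: [0.5013, 0.269, 0.0339]
tool_rot: [-0.008, -0.383, 0.924, -0.003]
contact_force: [-0.1, 0.3, 0.7]
opening: 0.0476
t 54.4 F [-0.1  0.3  0.7] open 0.0476 q6 -1.88
TCP nest x -79.0 lat -41.9 (err 0.1) z 33.9  fwd yaw 45.00  pitch -1.75 roll -0.12 deg
front nest x 25.9 lat -41.9 z 29.1 ; rear z 32.7; M x->nest x -1.00
time: 54.55
position: [0.5061, 0.2738, 0.0335]
tool_rot: [-0.008, -0.383, 0.924, -0.003]
contact_force: [-1.0, -1.0, 0.8]
opening: 0.0476
t 54.5 F [-1.  -1.   0.8] open 0.0476 q6 -1.87
TCP nest x -72.2 lat -41.9 (err 0.1) z 33.5  fwd yaw 44.99  pitch -1.80 roll -0.12 deg
front nest x 32.7 lat -41.9 z 28.6 ; rear z 32.4; M x->nest x -1.00
```

```bash
python3 -m inch '[[-0.003,0,0,0,0.04],[-0.003,0,0,0,0.04]]'; python3 nest.py -42 .007 .128 .992 -.002 1.6; python3 -m inch '[[-0.003,0,0,0,0.04],[-0.003,0,0,0,0.04]]'; python3 nest.py -42 .007 .128 .992 -.002 1.6
```

```text
time: 54.75
position: [0.5076, 0.2754, 0.0327]
tool_rot: [-0.013, -0.383, 0.924, -0.005]
contact_force: [-6.0, -10.1, 2.7]
opening: 0.0474
t 54.8 F [ -6.  -10.1   2.7] open 0.0474 q6 -1.87
TCP nest x -70.0 lat -41.9 (err 0.1) z 32.7  fwd yaw 45.05  pitch -2.37 roll -0.12 deg
front nest x 34.9 lat -41.8 z 26.8 ; rear z 31.8; M x->nest x -1.00
time: 54.95
position: [0.5075, 0.2753, 0.0319]
tool_rot: [-0.019, -0.383, 0.923, -0.007]
contact_force: [-5.8, -6.7, 5.5]
opening: 0.0472
t 55.0 F [-5.8 -6.7  5.5] open 0.0472 q6 -1.87
TCP nest x -70.1 lat -41.9 (err 0.1) z 31.9  fwd yaw 45.06  pitch -3.19 roll -0.12 deg
front nest x 34.6 lat -41.8 z 24.5 ; rear z 31.1; M x->nest x -1.00
```

```bash
python3 -m inch '[[0,0,0,0,0.05],[0,0,0,0,0.06],[0,0,0,0,0.062],[0,0,-0.01,0,0.062],[0,0,-0.02,0,0.062],[0,0,-0.03,0,0.062],[0,0,-0.03,0,0.062],[0.03,0,-0.02,0,0.062],[0.04,0,0,0,0.085],[0.04,0,0,0,0.085],[0,0,0,0,0.085],[0,0,0,0,0.085]]'; python3 go.py .402 .1064 .15 80; python3 -c "
from h import *
im=snap('side','side15')['pixels']; cv2.imwrite('pics/s15c.png',cv2.resize(im[120:230,240:350],None,fx=5.4,fy=5.4,interpolation=cv2.INTER_CUBIC)); snap('wrist','w19'); snap('top','top5'); crop('top5',180,140,300,240,6,'t5c')"
```

```text
time: 56.15
position: [0.4359, 0.2021, 0.1571]
tool_rot: [-0.011, -0.384, 0.923, -0.006]
contact_force: [0.2, 0.6, 1.0]
opening: 0.0851
t 56.1 pos [435.9 202.1 157.1] yaw 135.1 turn 0.962 rad q6 -1.93 F [0.2 0.6 1. ] open 0.0851
shift now [ 91.6 -43.5   9.5]  after turn [  16.7 -100.     9.5] mm
```

View pics/s15c.png

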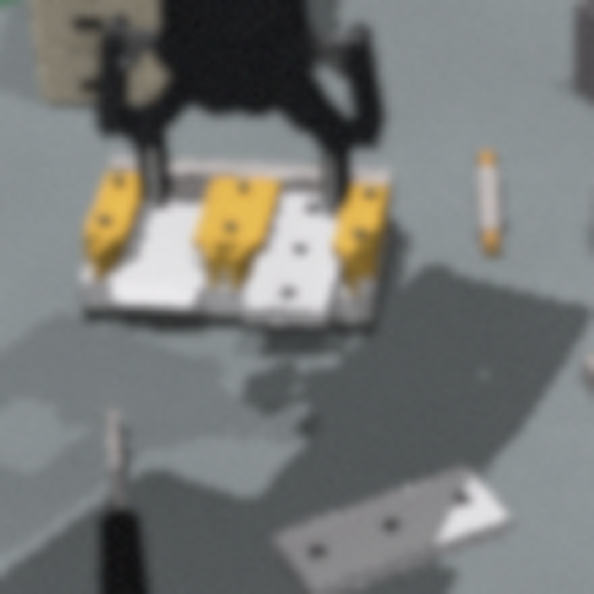

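View pics/w19.png

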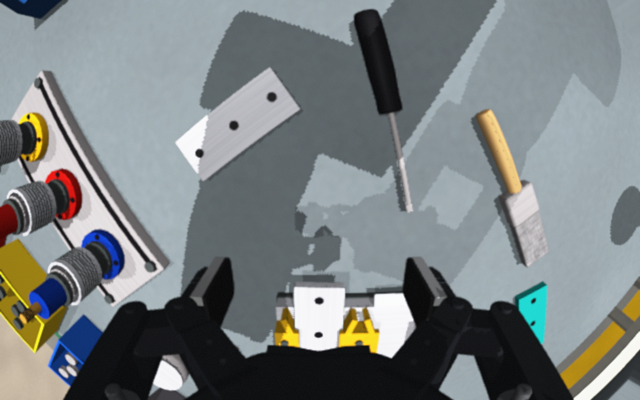

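View pics/t5c.png

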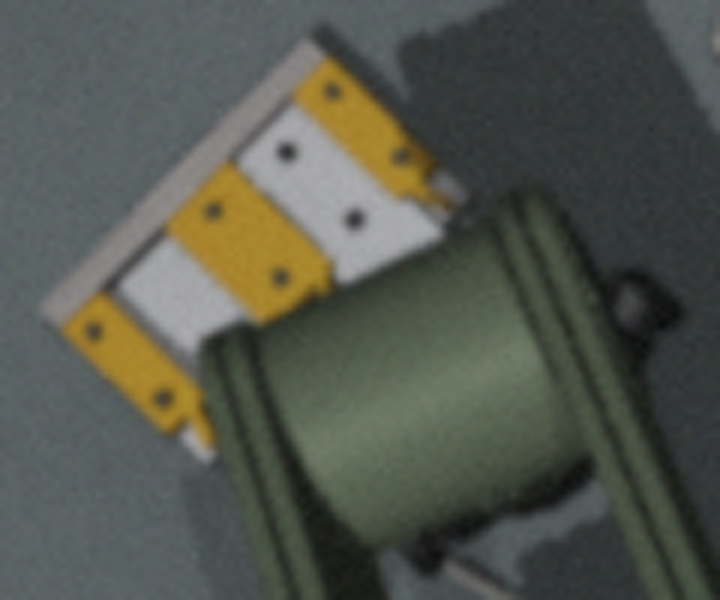

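```bash
python3 - <<'E'
from h import *
for u,v in ((252,231),(281,247),(312,268)): print('deb',(at('top0',u,v,.01)*1000).round())
b=np.array([at('w19',x,y,.012)[:2] for x,y in [(200,153),(234,125.5),(272,97)]]); d=b[0]-b[2]; print('A',(b.mean(0)*1000).round(1),np.degrees(np.arctan2(d[1],d[0])),np.linalg.norm(d))
h=np.array([at('w19',x,y,.042)[:2] for x,y in [(319,301),(318.5,335)]])-[.5275,.3545]; print('B holes nest',(h@np.array([[1,-1],[1,1]])/2**.5*1000).round(1))
E
python3 -m inch '[[0,-0.02,0,0.14,0.085],[0,-0.02,0,0.14,0.085],[0,-0.02,0,0.14,0.085],[0,-0.02,0,0.14,0.085],[0,-0.015,0,0.14,0.085],[0,0,0,0.14,0.085],[0,0,0,0.08,0.085],[0,0,0,0,0.085],[0,0,0,0,0.085]]'; python3 go.py .402 .1066 .1 79.8
```

```text
deb [384. 275.  10.]
deb [337. 193.  10.]
deb [277. 106.  10.]
A [445.6  98.6] -10.22602993597714 0.08954603092234284
B holes nest [[-69.5 -42. ]
 [-24.4 -42.3]]
time: 57.2
position: [0.4926, 0.1242, 0.154]
tool_rot: [-0.008, 0.081, 0.997, -0.01]
contact_force: [0.2, -0.2, 1.2]
opening: 0.0853
t 57.2 pos [492.6 124.2 154. ] yaw 80.7 turn 0.016 rad q6 -1.17 F [ 0.2 -0.2  1.2] open 0.0853
shift now [ 85.8 -30.8  55.9]  after turn [ 85.3 -32.2  55.9] mm
```

```bash
python3 -m inch '[[0.03,-0.01,0,0.016,0.08],[0.03,-0.01,0,0,0.08],[0.024,-0.01,0.01,0,0.08],[0,0,0.015,0,0.08],[0,0,0.015,0,0.08],[0,0,0,0,0.08],[0,0,0,0,0.08],[0,0,0,0,0.08]]'; python3 go.py .402 .1066 .05 79.8; python3 -c "
from h import *
snap('wrist','w20')"
```

```text
time: 58.0
position: [0.4044, 0.1107, 0.1151]
tool_rot: [-0.006, 0.082, 0.997, -0.009]
contact_force: [-0.1, 0.1, 0.2]
opening: 0.0802
t 58.0 pos [404.4 110.7 115.1] yaw 80.6 turn 0.014 rad q6 -1.15 F [-0.1  0.1  0.2] open 0.0802
shift now [ 1.  -3.1 65.2]  after turn [ 0.9 -3.2 65.2] mm
```

View pics/w20.png

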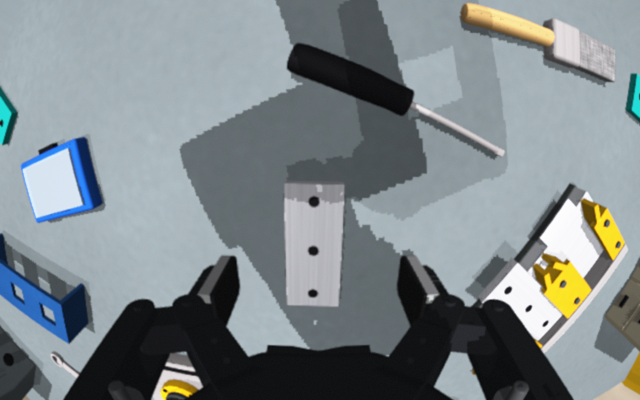

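```bash
python3 - <<'E'
from h import *
b=np.array([at('w20',x,y,.012)[:2] for x,y in [(314,201.5),(313,251),(312.5,293.5)]]); d=b[2]-b[0]; print('A',(b.mean(0)*1000).round(1),np.degrees(np.arctan2(d[1],d[0])),np.linalg.norm(d))
E
python3 -m inch '[[0.001,-0.003,0.012,0.014,0.08],[0.001,0,0.012,0,0.08],[0.001,0,0.012,0,0.08],[0.001,0,0.012,0,0.08],[0.001,0,0.012,0,0.08],[0,0,0,0,0.08],[0,0,0,0,0.08]]'; python3 go.py .402 .1066 .002 79.8
```

```text
A [446.4  97.8] -10.570724952146628 0.09055760252996797
time: 58.75
position: [0.4048, 0.1092, 0.0579]
tool_rot: [0.0, 0.088, 0.996, -0.007]
contact_force: [0.2, -0.2, 0.4]
opening: 0.0799
t 58.8 pos [404.8 109.2  57.9] yaw 79.9 turn 0.001 rad q6 -1.13 F [ 0.2 -0.2  0.4] open 0.0799
shift now [ 2.4 -2.3 55.9]  after turn [ 2.4 -2.3 55.9] mm
```

```bash
python3 -m inch '[[0.003,-0.003,0.012,0.005,0.08],[0.001,0,0.012,0,0.08],[0.001,0,0.012,0,0.08],[0.001,0,0.01,0,0.08],[0,0,0,0,0.08],[0,0,0,0,0.08]]'; python3 go.py .402 .1063 .002 79.6
```

```text
time: 59.35
position: [0.4045, 0.1081, 0.0158]
tool_rot: [0.006, 0.091, 0.996, -0.005]
contact_force: [0.4, -0.1, 0.5]
opening: 0.08
t 59.4 pos [404.5 108.1  15.8] yaw 79.6 turn -0.000 rad q6 -1.12 F [ 0.4 -0.1  0.5] open 0.0800
shift now [ 2.4 -2.1 13.7]  after turn [ 2.4 -2.1 13.7] mm
```

```bash
python3 -m inch '[[0.003,-0.002,0.006,0,0.08],[0.0005,0,0.005,0,0.07],[0,0,0.002,0,0.06],[0,0,0,0,0.056],[0,0,0,0,0.056]]'; python3 go.py .402 .1063 .002 79.6
```

```text
time: 59.85
position: [0.4022, 0.1069, 0.0035]
tool_rot: [0.008, 0.091, 0.996, -0.005]
contact_force: [0.9, -0.4, -0.8]
opening: 0.0559
t 59.9 pos [402.2 106.9   3.5] yaw 79.6 turn -0.000 rad q6 -1.12 F [ 0.9 -0.4 -0.8] open 0.0559
shift now [ 0.1 -0.6  1.5]  after turn [ 0.1 -0.6  1.5] mm
```

```bash
python3 -m inch '[[0,-0.0005,0.0015,0,0.05],[0,0,0,0,0.04],[0,0,0,0,0.04],[0,0,0,0,0.04]]' 80; python3 go.py .402 .1063 .002 79.6;python3 -m inch '[[0,0,-0.005,0,0.04],[0,0,-0.01,0,0.04],[0,0,-0.02,0,0.04],[0,0,-0.02,0,0.04],[0,0,-0.02,0,0.04],[0,0,-0.02,0,0.04],[0,0,-0.01,0,0.04],[0,0,0,0,0.04]]'; python3 -c "
ex=2**-.5
print(.5275-.19*ex-.042*ex,.3545-.19*ex+.042*ex)"; python3 go.py .3635 .2498 .1 135
```

```text
time: 60.25
position: [0.4023, 0.1064, 0.0028]
tool_rot: [0.009, 0.091, 0.996, -0.004]
contact_force: [-0.8, 0.3, -0.9]
opening: 0.0472
t 60.2 pos [402.3 106.4   2.8] yaw 79.6 turn -0.001 rad q6 -1.12 F [-0.8  0.3 -0.9] open 0.0472
shift now [ 0.3 -0.1  0.8]  after turn [ 0.3 -0.1  0.8] mm
time: 61.05
position: [0.3991, 0.1073, 0.1148]
tool_rot: [0.008, 0.091, 0.996, -0.004]
contact_force: [-0.4, 0.1, -2.1]
opening: 0.047
0.3634512267647209 0.24984819638439093
t 61.0 pos [399.1 107.3 114.8] yaw 79.6 turn -0.968 rad q6 -1.13 F [-0.4  0.1 -2.1] open 0.0470
shift now [ 61.1 133.8  12.8]  after turn [-75.5 126.2  12.8] mm
```

```bash
python3 -m inch '[[0.015,0.02,0,-0.1,0.04],[0.01,0.02,0,-0.1,0.04],[0.005,0.02,0,-0.1,0.04],[0,0.02,0,-0.1,0.04],[-0.005,0.02,0,-0.1,0.04],[-0.008,0.02,0,-0.1,0.04],[-0.01,0.01,0,-0.1,0.04],[0,0,0,-0.1,0.04],[0,0,0,-0.1,0.04],[0,0,0,-0.03,0.04],[0,0,0,0,0.04],[0,0,0,0,0.04],[0,0,0,0,0.04]]'; python3 go.py .3635 .2498 .1 135; python3 nest.py 42 .009 .091 .996 -.004 2.8
```

```text
time: 62.35
position: [0.3714, 0.2484, 0.1089]
tool_rot: [-0.001, -0.383, 0.924, -0.009]
contact_force: [0.5, 0.1, -1.1]
opening: 0.0473
t 62.4 pos [371.4 248.4 108.9] yaw 135.0 turn 0.001 rad q6 -1.77 F [ 0.5  0.1 -1.1] open 0.0473
shift now [4.5 6.7 8.8]  after turn [4.5 6.7 8.8] mm
t 62.4 F [ 0.5  0.1 -1.1] open 0.0473 q6 -1.77
TCP nest x -185.4 lat 35.4 (err -6.6) z 108.9  fwd yaw 45.01  pitch -1.53 roll -0.36 deg
front nest x -80.6 lat 35.4 z 103.3 ; rear z 106.5; M x->nest x -1.00
```

```bash
python3 -m inch '[[0.002,0.0065,0.012,0,0.04],[0.002,0,0.012,0,0.04],[0.001,0,0.012,0,0.04],[0.001,0,0.012,0,0.04],[0.001,0,0.008,0,0.04],[0,0,0,0,0.04],[0,0,0,0,0.04],[0,0,0,0,0.04]]'; python3 nest.py 42 .009 .091 .996 -.004 2.8
```

```text
time: 63.15
position: [0.3629, 0.2472, 0.0519]
tool_rot: [0.001, -0.381, 0.924, -0.008]
contact_force: [0.3, -0.4, -1.4]
opening: 0.0471
t 63.1 F [ 0.3 -0.4 -1.4] open 0.0471 q6 -1.75
TCP nest x -192.3 lat 40.5 (err -1.5) z 51.9  fwd yaw 44.79  pitch -1.36 roll -0.36 deg
front nest x -87.4 lat 40.1 z 46.6 ; rear z 49.5; M x->nest x -1.00
```

```bash
python3 -m inch '[[0,0.0015,0.005,-0.004,0.04],[0,0,0.005,0,0.04],[-0.004,0,0.004,0,0.04],[-0.008,0,0,0,0.04],[-0.008,0,0,0,0.04],[0,0,0,0,0.04],[0,0,0,0,0.04]]'; python3 nest.py 42 .009 .091 .996 -.004 2.8
```

```text
time: 63.85
position: [0.3788, 0.2648, 0.0377]
tool_rot: [0.002, -0.383, 0.924, -0.008]
contact_force: [0.1, -0.8, -1.6]
opening: 0.0473
t 63.9 F [ 0.1 -0.8 -1.6] open 0.0473 q6 -1.74
TCP nest x -168.5 lat 41.7 (err -0.3) z 37.7  fwd yaw 45.05  pitch -1.15 roll -0.36 deg
front nest x -63.6 lat 41.8 z 32.8 ; rear z 35.2; M x->nest x -1.00
```

```bash
python3 -m inch '[[-0.007,0.0003,0,0,0.04],[-0.007,0,0.001,0,0.04],[-0.007,0,0,0,0.04],[0,0,0,0,0.04]]'; python3 nest.py 42 .009 .091 .996 -.004 2.8
```

```text
time: 64.25
position: [0.3951, 0.2815, 0.0369]
tool_rot: [0.003, -0.383, 0.924, -0.008]
contact_force: [0.2, -0.2, -2.0]
opening: 0.0473
t 64.2 F [ 0.2 -0.2 -2. ] open 0.0473 q6 -1.73
TCP nest x -145.3 lat 42.0 (err -0.0) z 36.9  fwd yaw 45.04  pitch -1.09 roll -0.36 deg
front nest x -40.4 lat 42.0 z 32.1 ; rear z 34.3; M x->nest x -1.00
```

```bash
python3 -m inch '[[0,0,0.001,0,0.04],[-0.007,0,0,0,0.04],[-0.007,0,0,0,0.04],[-0.007,0,0,0,0.04],[0,0,0,0,0.04]]'; python3 nest.py 42 .009 .091 .996 -.004 2.8; python3 -m inch '[[-0.007,0,0,0,0.04],[-0.007,0,0,0,0.04],[-0.007,0,0,0,0.04],[0,0,0,0,0.04]]'; python3 nest.py 42 .009 .091 .996 -.004 2.8
```

```text
time: 64.75
position: [0.411, 0.2975, 0.0357]
tool_rot: [0.003, -0.383, 0.924, -0.008]
contact_force: [-0.6, -0.2, -1.1]
opening: 0.0469
t 64.8 F [-0.6 -0.2 -1.1] open 0.0469 q6 -1.72
TCP nest x -122.6 lat 42.1 (err 0.1) z 35.7  fwd yaw 45.04  pitch -1.11 roll -0.36 deg
front nest x -17.7 lat 42.1 z 30.8 ; rear z 33.2; M x->nest x -1.00
time: 65.15
position: [0.4274, 0.3139, 0.0356]
tool_rot: [0.003, -0.383, 0.924, -0.008]
contact_force: [-0.6, -0.3, -1.8]
opening: 0.0475
t 65.2 F [-0.6 -0.3 -1.8] open 0.0475 q6 -1.72
TCP nest x -99.5 lat 42.1 (err 0.1) z 35.6  fwd yaw 45.04  pitch -1.10 roll -0.36 deg
front nest x 5.4 lat 42.1 z 30.8 ; rear z 33.1; M x->nest x -1.00
```

```bash
python3 -m inch '[[-0.007,0,0.0005,0,0.04],[-0.006,0,0.0005,0,0.04],[-0.004,0,0.0005,0,0.04],[0,0,0,0,0.04]]'; python3 nest.py 42 .009 .091 .996 -.004 2.8; python3 -m inch '[[-0.004,0,0,0,0.04],[-0.003,0,0,0,0.04]]'; python3 nest.py 42 .009 .091 .996 -.004 2.8
```

```text
time: 65.55
position: [0.4403, 0.3269, 0.0341]
tool_rot: [0.003, -0.383, 0.924, -0.008]
contact_force: [1.0, -0.2, -0.0]
opening: 0.0473
t 65.5 F [ 1.  -0.2 -0. ] open 0.0473 q6 -1.71
TCP nest x -81.2 lat 42.1 (err 0.1) z 34.1  fwd yaw 45.05  pitch -1.12 roll -0.36 deg
front nest x 23.8 lat 42.1 z 29.2 ; rear z 31.5; M x->nest x -1.00
time: 65.75
position: [0.4451, 0.3317, 0.0341]
tool_rot: [0.002, -0.383, 0.924, -0.008]
contact_force: [-0.1, -0.4, -0.2]
opening: 0.047
t 65.8 F [-0.1 -0.4 -0.2] open 0.0470 q6 -1.71
TCP nest x -74.4 lat 42.1 (err 0.1) z 34.1  fwd yaw 45.04  pitch -1.18 roll -0.36 deg
front nest x 30.5 lat 42.2 z 29.1 ; rear z 31.6; M x->nest x -1.00
```

```bash
python3 -m inch '[[-0.003,0,0,0,0.04],[-0.003,0,0,0,0.04]]'; python3 nest.py 42 .009 .091 .996 -.004 2.8; python3 -m inch '[[-0.003,0,0,0,0.04]]'; python3 nest.py 42 .009 .091 .996 -.004 2.8
```

```text
time: 65.95
position: [0.4484, 0.335, 0.0338]
tool_rot: [0.0, -0.383, 0.924, -0.009]
contact_force: [-4.2, -5.8, 0.4]
opening: 0.0472
t 66.0 F [-4.2 -5.8  0.4] open 0.0472 q6 -1.71
TCP nest x -69.7 lat 42.1 (err 0.1) z 33.8  fwd yaw 45.06  pitch -1.42 roll -0.36 deg
front nest x 35.2 lat 42.2 z 28.4 ; rear z 31.4; M x->nest x -1.00
time: 66.05
position: [0.4484, 0.3349, 0.0331]
tool_rot: [-0.003, -0.383, 0.923, -0.01]
contact_force: [-4.7, -7.5, 2.0]
opening: 0.0471
t 66.0 F [-4.7 -7.5  2. ] open 0.0471 q6 -1.71
TCP nest x -69.8 lat 42.1 (err 0.1) z 33.1  fwd yaw 45.08  pitch -1.85 roll -0.36 deg
front nest x 35.1 lat 42.2 z 26.9 ; rear z 30.8; M x->nest x -1.00
```

```bash
python3 -m inch '[[0,0,0,0,0.05],[0,0,0,0,0.058],[0,0,0,0,0.06],[0,0,-0.01,0,0.06],[0,0,-0.02,0,0.06],[0,0,-0.03,0,0.06],[0,0,-0.03,0,0.06],[0.03,0,-0.02,0,0.06],[0.04,0,-0.02,0,0.06],[0.03,0,-0.02,0,0.06],[0,0,0,0,0.06],[0,0,0,0,0.06]]';  python3 -c "
from h import *
im=snap('side','side16')['pixels']; cv2.imwrite('pics/s16c.png',cv2.resize(im[120:230,240:350],None,fx=5.4,fy=5.4,interpolation=cv2.INTER_CUBIC)); snap('wrist','w21'); snap('top','top6'); crop('w21',240,230,440,370,3.5,'w21c')"; python3 go.py .35 .05 .3
```

```text
time: 67.25
position: [0.3791, 0.269, 0.1967]
tool_rot: [0.005, -0.384, 0.923, -0.008]
contact_force: [-0.7, 0.3, -0.5]
opening: 0.0597
t 67.4 pos [379.2 269.2 195.3] yaw 135.1 turn 0.000 rad q6 -1.75 F [ 0.4 -0.5 -0.4] open 0.0599
shift now [ 176.  -135.7 -102.4]  after turn [ 176.  -135.7 -102.4] mm
```

View pics/s16c.png

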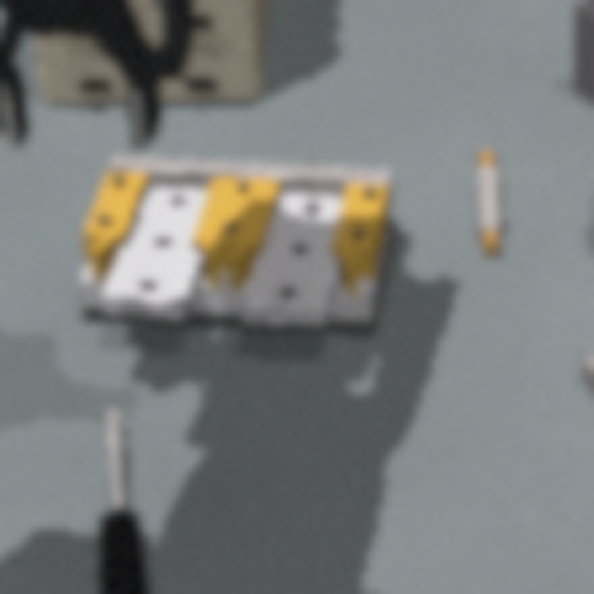

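View pics/w21c.png

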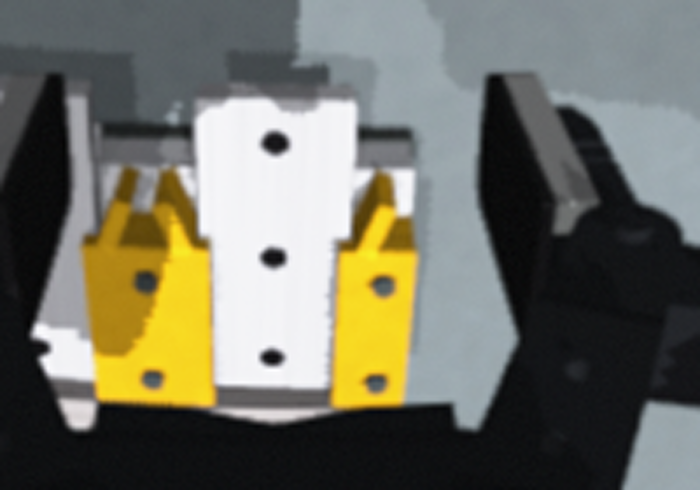

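```bash
python3 - <<'E'
from h import *
N=np.array([[1,-1],[1,1]])/2**.5
h=np.array([at('w21',(x+.5)/3.5-.5+240,(y+.5)/3.5-.5+230,.042)[:2] for x,y in [(275,143),(273,257),(272,357),(274,388),(274,97)]])-[.5275,.3545]; print((h@N*1000).round(1))
r=np.array([at('w21',(x+.5)/3.5-.5+240,(y+.5)/3.5-.5+230,.052)[:2] for x,y in [(145,282),(152,378),(384,286),(376,383)]])-[.5275,.3545]; print('rail holes',(r@N*1000).round(1))
s=np.array([at('w21',(x+.5)/3.5-.5+240,(y+.5)/3.5-.5+230,z)[:2] for x,y,z in [(274,388,.042),(150,404,.052),(380,404,.052)]])-[.5275,.3545]; print('rail end/front',(s@N*1000).round(1))
crop('top6',180,140,270,225,7,'t6c'); crop('top6',290,80,420,175,6,'t6d')
E
```

```text
[[-69.7  42. ]
 [-25.   41.4]
 [ 20.2  41.1]
 [ 35.7  41.9]
 [-86.2  41.6]]
rail holes [[-20.6  -0.7]
 [ 23.2  -0.9]
 [-20.4  78.1]
 [ 23.9  77.8]]
rail end/front [[35.7 41.9]
 [36.4 -2.4]
 [34.4 79.8]]
```

View pics/t6c.png

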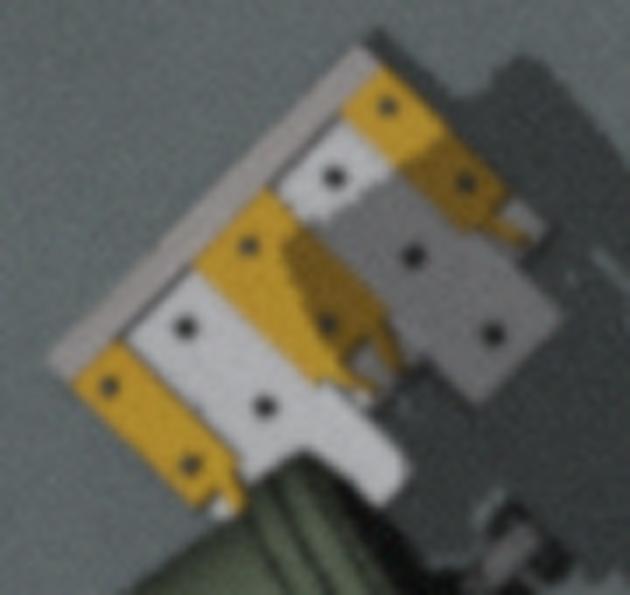

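View pics/t6d.png

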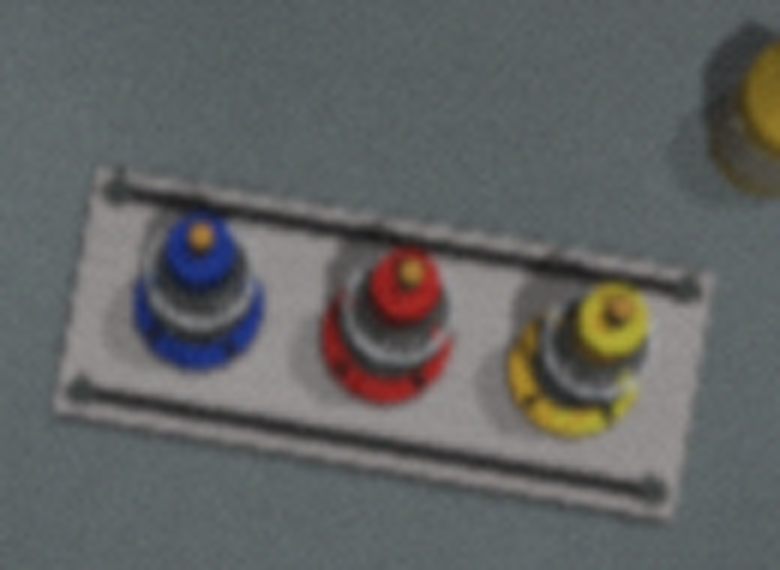

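```bash
python3 - <<'E'
from h import *
for n,c,r in(('blue',(373,378),(178,192)),('red',(390,395),(194,208)),('yellow',(408,413),(212,226))):
  for f in('side0','side16'):
    im=cv2.imread(f'pics/{f}.png').astype(int); print(n,f,[int(im[v,c[0]:c[1]].mean()) for v in range(*r)])
# bystander drift between first and last top pictures
a=cv2.imread('pics/top0.png').astype(int);b=cv2.imread('pics/top6.png').astype(int)
for n,(u,v) in dict(bottle=(421,97),tin=(269,103),brush=(237,124),spanner=(465,130),case=(411,247)).items():
    print(n,np.abs(a[v-14:v+14,u-18:u+18]-b[v-14:v+14,u-18:u+18]).mean().round(1))
E
```

```text
blue side0 [95, 102, 104, 107, 110, 102, 75, 49, 43, 48, 53, 57, 64, 72]
blue side16 [103, 108, 112, 114, 117, 109, 81, 54, 47, 51, 57, 61, 68, 77]
red side0 [100, 96, 93, 93, 97, 100, 84, 58, 44, 44, 52, 61, 72, 81]
red side16 [106, 104, 99, 99, 104, 107, 90, 63, 48, 47, 54, 65, 77, 87]
yellow side0 [98, 102, 104, 106, 111, 105, 80, 53, 43, 46, 56, 78, 116, 150]
yellow side16 [105, 109, 111, 113, 119, 112, 85, 57, 46, 51, 61, 83, 123, 159]
bottle 3.5
tin 4.3
brush 3.7
spanner 4.1
case 4.3
```

View pics/top6.png

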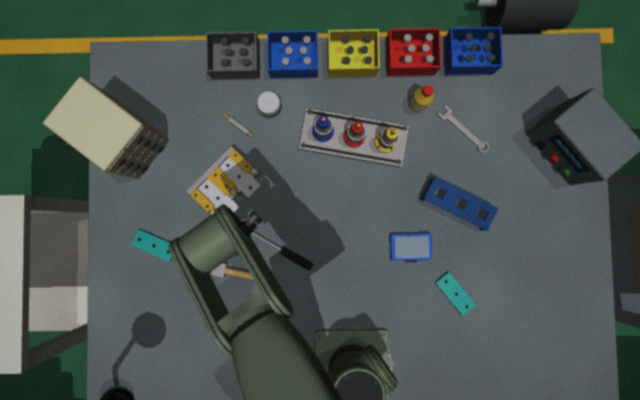

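All sleeves match the all-forward starting picture, both blanks are home, the bystanders I checked haven't moved, and the arm is clear.

```bash
python3 -c "
from rig import hand_in
print(hand_in())"
```

```text
the job is handed in; nothing more can be done
None
```

The job is handed in at about 67 s of the 210 s allowed. All three adapters (blue, red, yellow) are locked in the chucks of their own colour, and both blanks are in the nest against the end stop.

**Chucks:** Each adapter bottomed out at 24–31 N. In the last side picture, the lower edge of every sleeve is on the same row as at the start, so all three are fully forward.

**Blanks:** One blank was knocked about 4 cm towards the stand during the run; I measured it again before gripping it. Both met the end stop with a contact force of about 10 N. Afterwards the hole positions put both within about 1 mm of home. I did not give either blank an extra push after letting go.

**Other things on the bench:** The bottle, tin, spanner and tap case, and the small item by the nest, look the same as at the start. I compared the deburring tool, the brush and the turquoise look-alikes only by eye.

**Disagreement:** The top camera read 2–3 mm short in x compared with the wrist camera and the sleeve grips. I used the wrist camera and contact readings instead. For the nest I used a blend of the three cameras' readings; both blanks went in without side load.

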